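# Open the bench tool cupboard and put the tool tote away

## Robot

A 6-joint arm with a two-finger parallel gripper is mounted at the origin on the work surface. World frame = base frame: x ahead of the robot, y to its left, z up, the work surface at z = 0. Lengths are in m, angles in rad, forces in N, time in s.
With the tool pointing down it reaches from about 0.325 to 0.85 m from the base axis. Payload 15.5 kg.
Tool frame: the origin (TCP) lies between the finger pads; the fingertips stand 8 mm ahead of it and the grasp point (between the pads) lies 11 mm behind it (env.finger_overhang is the distance from the TCP to the fingertips, in m); z points along the fingers, y is the line along which they close (so a half turn about z gives the same grasp; the last joint's range is limited). The gripper opens to 91 mm and grips with 3 to 60 N. Pads are 32 mm wide; open, the fingers measure 118 mm over their backs; the gripper's body (76 mm by 178 mm) begins 60 mm behind the grasp point.
Start: joints at [-1.278, 0.494, 1.345, -0, 1.302, -0.096], TCP at [0.236, -0.579, 0.222] pointing down, gripper open.
Joint ranges: [-2.91, 2.91], [-0.82, 2.16], [0.22, 2.67], [-1.22, 4.37], [0.12, 2.79], [-3.08, 3.08]. Speed limits (rad/s): [1.89, 1.89, 2.57, 3.01, 3.01, 3.01].

## Interface

Orientations are given as a rotation vector (axis times angle).
In Python, from station import monitor, capture, env gives the robot as it stands.
- The arm moves only by the shell command python3 -m creep 'ROWS' [OPENING]. ROWS is JSON, a list of rows, each a list of 4 numbers: the shift along the tool's x, y, z in cm, then the turn about the tool's z in rad. A call has 1 to 20 rows; each row shifts and turns the commanded pose from where the row before left it, along the tool's axes as they then stand; what a row does not reach is not made up. A row lasts 1/12 s, in which the tool goes at most 41.7 mm and 7.16 degrees, less where a joint would pass 70% of its speed; a pose out of reach is approached as far as the arm can. A call with a gripper value outside its range is refused whole. OPENING is the finger opening in cm, from 0 to 9.12, set as the call begins (- or left out, the last holds). The fingers move at their own pace and stop on an object; the grip force is fixed at half the most. Time passes only in rows, so rows that do not move let the fingers close. It gives the time, the measured TCP pose, the force, the opening and the grip force at its end, in the units of the state.
- monitor.sense(): the state, without advancing time (a new reading comes with each control period).
- capture(name): name is "scene" or "side" or "wrist"; returns a dict with "image" (384x512x3 uint8, blue, green, red), "mtx" (3x3 intrinsics, pixels), "origin" and "orientation" of the camera in the world. Camera axes: x right, y down, z forward; pixel columns grow to the right and rows downward; lengths in m; the calibration is good to about 2 mm. A picture is of the moment at which its call begins. There is no depth.
- env.finish_job(): hands the job in; it is judged then, once.
The state is a dict: "t": time; "joints": joint angles; "joint_velocities": joint speeds; "effort": joint torques, N m; "ee_pos": TCP position; "ee_rot": TCP orientation; "ft_force": force on the tool from outside, world axes, zero at the start; "ft_torque": the same for the moment, N m; "opening": finger opening in m; "grip_force": force on a finger pad.
Only numpy, scipy, OpenCV 4.12 (cv2) and the standard library are available. Lean on these libraries where they do the work, as an engineer would, in place of code of your own. Each camera call takes 0.05 s, during which the arm holds its last target. There are 200 camera calls.

## Task

Swing the door of the small tool cupboard wide open, at least square to its front. Then put the wooden tool tote into the cupboard, upright and end first, and push it straight in, gently, until its far end meets the back board. Leave the door wide open, let go of everything, and leave the enamel pot, the mallet and the jar where they are.

Things in the scene. Friction and masses are not known exactly. Their poses are not given: they have to be found in the camera images.
- cupboard: Small bottomless wooden cupboard fixed to the bench, 280 wide, 170 deep, 350 high. Origin: on the bench, in the middle of its front opening; x points into the cupboard, y to its left, z up (at yaw 0 the front faces the robot). Opening 256 wide (y -128 to 128), 335 high; no floor or sill: inside, things stand on the bench.
- back (a point): Middle of the front face of the cupboard's low back board, 50 above the bench: x = 150 in the cupboard's frame. The board is 100 high; a clear pane stands above it, level with its back. The tote is home when its far end board touches this face.
- rail (a point): Middle of a steel tool rail, a round bar of 12 diameter along the cupboard's y (from -137 to 137) on two arms at its ends: axis at x = -65, z = 343 in the cupboard's frame. It keeps the gripper's body from standing above the shut door's handle: take the handle with the tool tilted in under the rail, 30 to 45 degrees from vertical, fingers pointing forward and down.
- door (a joint): The cupboard door's hinge angle in rad: 0 shut, grows as it opens to 1.9 at most; 1.57 is square to the front. It stays where it is left. Hinge friction is noticeable.
- door_hinge (a point): Point on the door's vertical hinge axis, 200 above the bench (x = -7.5, y = 135 in the cupboard's frame, its left side). The door panel reaches 270 from the axis, is 15 thick (centred on the axis), 6 to 329 above the bench, and swings out towards the robot, clockwise seen from above.
- door_handle (a point): Middle of the door's handle, a vertical round dark steel bar of 11 diameter, 120 long (140 to 260 above the bench), its axis 35 off the outer face and 240 from the hinge along the door. The point's axes are the door's: x its inward normal, -y from the hinge to the free edge.
- tote: Loose wooden tool tote with steel punches in it, 130 long (x), 90 wide (y), side walls 48 high, end boards 112 high at x = -65 to -57 and 57 to 65 (90 wide up to 60 high, 40 wide above). About 0.45 kg. Origin: centre of its underside, z up. Both ends are alike. Home in the cupboard, its origin is at x = 85 in the cupboard's frame.
- tote_grip (a point): Middle of the tote's carrying handle, a round dowel of 14 diameter running along the tote's x between its end boards, 106 above its underside.
- pot: Bystander: round white enamel pot, 110 diameter, 70 high, without handles. Origin: centre of its underside.
- mallet: Bystander: wooden mallet lying on the bench, head of 64 diameter and 100 long, whole length about 240 along its y. Origin: on the bench, under the head.
- jar: Bystander: amber glass jar with a dark lid, 68 diameter, 110 high. Origin: centre of its underside.
There are look-alikes about, which are no part of the job. There is more than one size of the tote; the one meant has the size given above.

How it is judged:
On the way, in this order (a step that is already met when the one before it is completed fails the run):
1. the door stands open, at least about square to the front (over 1.4 rad) (value of joint door above 1.4 rad), for 0.2 s.
2. the tote stands in the cupboard against the back board (x of tote in the frame of cupboard above 0.08 m and y of tote in the frame of cupboard between -0.09 and 0.09 m and height (world z) of tote below 0.01 m and angle between tote's own z axis and vertical below 0.1 rad and angle between the x axis of tote and the x axis of cupboard, either way round below 0.15 rad), for 0.2 s.
At the end, for the whole second after the job is handed in: The tote stands upright on the bench inside the cupboard, its long axis within 0.15 rad of the cupboard's depth and its far end within 5 mm of the back board, at rest; the door is still open by more than 1.4 rad and at rest (all of step 2 and value of joint door above 1.4 rad and linear speed of tote below 0.01 m/s and velocity of joint door between -0.05 and 0.05 rad/s); the robot touches nothing.
It fails at once if pot moved by more than 30 mm (distance of pot from where it was at the start of the episode above 0.03 m).
It fails at once if mallet moved by more than 30 mm (distance of mallet from where it was at the start of the episode above 0.03 m).
It fails at once if jar moved by more than 30 mm (distance of jar from where it was at the start of the episode above 0.03 m).
It fails at once if the tote tipped by more than 0.6 rad (angle between tote's own z axis and vertical above 0.6 rad).
It fails at once if the tote rammed against the cupboard with more than 40 N (contact force between tote and cupboard above 40 N).
It also fails if it takes over 72 s, if anything falls off the work surface, if the arm or the gripper's body presses on something with over 40 N, if the wrist force passes 120 N, or if a joint passes its speed limit or range.

## Working session

There is one attempt and no reset: what is moved stays moved. The work goes in short steps, Python scripts to look and compute and a shell command to move; the robot and the scene stay as the last step left them, time stands still between calls to the robot, and variables do not carry over. Pictures are saved under pics/ and viewed, at most 10 in all, crops included, and the job is handed in when it is done.

```bash
mkdir -p pics; ls; python3 - <<'E'
from station import monitor,capture,env
import cv2,numpy as np,pickle
D={}
for n in("scene","side"):
    c=capture(n);D[n]=c;cv2.imwrite(f"pics/{n}0.png",c["image"]);print(n,c["mtx"].tolist(),c["origin"],c["orientation"])
pickle.dump(D,open("d0.pkl","wb"))
a=np.hstack([D["scene"]["image"],D["side"]["image"]])
s=monitor.sense();print(s)
E
```

```text
pics
scene [[482.31577413491016, 0.0, 245.04701843921407], [0.0, 482.31577413491016, 197.52006347968015], [0.0, 0.0, 1.0]] [0.30277952 0.35170126 1.56856122] [-0.89107535  2.88036717 -0.47339564]
side [[441.71631378414224, 0.0, 261.72967781052023], [0.0, 441.71631378414224, 193.99536223541895], [0.0, 0.0, 1.0]] [0.85421111 0.31302359 1.49634331] [-1.05474703 -2.79015971  0.48092806]
{'t': 0.1, 'joints': array([-1.27849205e+00,  4.94111543e-01,  1.34604126e+00,  2.18963484e-06,
        1.30252209e+00, -9.54814719e-02]), 'joint_velocities': array([ 8.05938543e-05, -1.48100954e-03, -1.40630974e-03,  1.81978264e-04,
       -3.77241601e-04, -1.01439022e-03]), 'effort': array([ 6.24643926e-04, -8.80243063e+01, -3.82542193e+01,  7.05943163e-02,
        4.82953072e-02,  2.55361931e-05]), 'ee_pos': array([ 0.23625715, -0.57827332,  0.22141326]), 'ee_rot': array([-3.08166735e+00, -6.05114472e-01,  1.63671902e-04]), 'ft_force': array([ 0.45918116, -0.51581882,  0.6887277 ]), 'ft_torque': array([-0.02073314, -0.07272703,  0.02795805]), 'grip_force': 0.0, 'opening': 0.0911642354410296}
```

View pics/scene0.png

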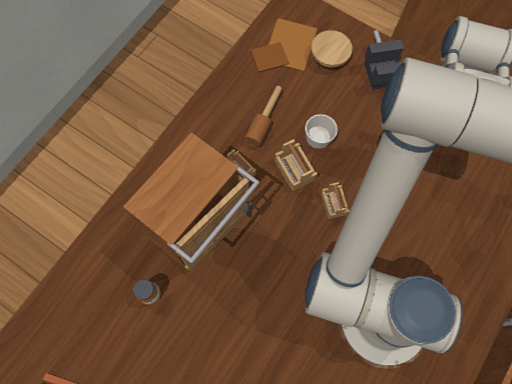

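View pics/side0.png

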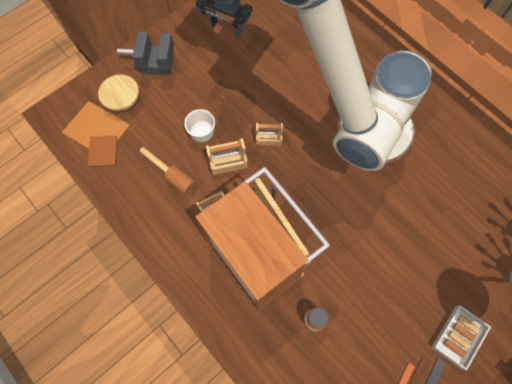

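The scene view shows the cupboard top at about (185,187), with the rail running from (257,180) to (190,258). The totes are at (295,165) (larger) and (335,200) (smaller), the pot at (320,130), the mallet at (260,125) and the jar at (146,290). The side view shows the same things. I'll enlarge crops of both.

```bash
cat > h.py <<'E'
import numpy as np,cv2,pickle
from scipy.spatial.transform import Rotation as R
def ray(c,p):
    d=np.linalg.inv(c["mtx"])@np.array([p[0],p[1],1.]); d=R.from_rotvec(c["orientation"]).as_matrix()@d
    return np.array(c["origin"]),d/np.linalg.norm(d)
def plane(c,p,z):
    o,d=ray(c,p); return o+d*(z-o[2])/d[2]
def proj(c,X):
    X=np.atleast_2d(X); q=(X-c["origin"])@R.from_rotvec(c["orientation"]).as_matrix(); q=q@c["mtx"].T
    return q[:,:2]/q[:,2:]
def tri(c1,p1,c2,p2):
    o1,d1=ray(c1,p1);o2,d2=ray(c2,p2)
    s=np.linalg.lstsq(np.c_[d1,-d2],o2-o1,rcond=None)[0]
    a=o1+s[0]*d1;b=o2+s[1]*d2
    return (a+b)/2,np.linalg.norm(a-b)
E
python3 - <<'E'
from h import *
D=pickle.load(open("d0.pkl","rb"))
a=D["scene"]["image"][110:275,115:360];b=D["side"]["image"][110:315,185:350]
cv2.imwrite("pics/sc1.png",cv2.resize(a,None,fx=3.2,fy=3.2,interpolation=cv2.INTER_CUBIC))
cv2.imwrite("pics/si1.png",cv2.resize(b,None,fx=2.9,fy=2.9,interpolation=cv2.INTER_CUBIC))
E
```

```text
(no output)
```

View pics/sc1.png

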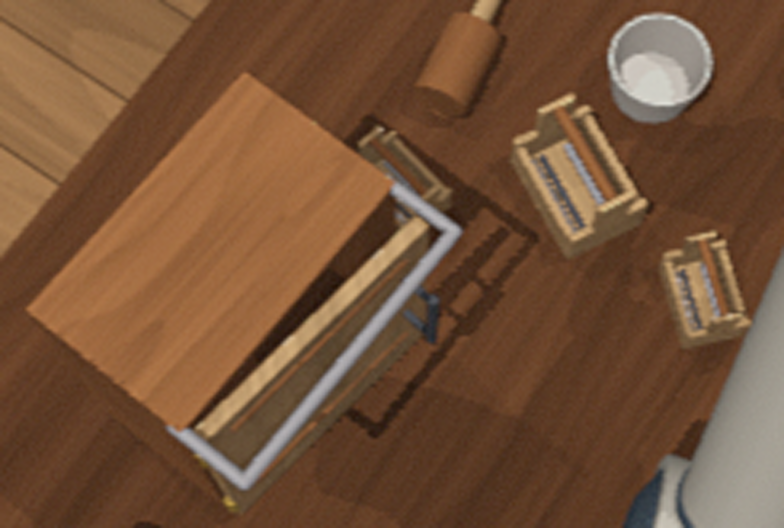

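View pics/si1.png

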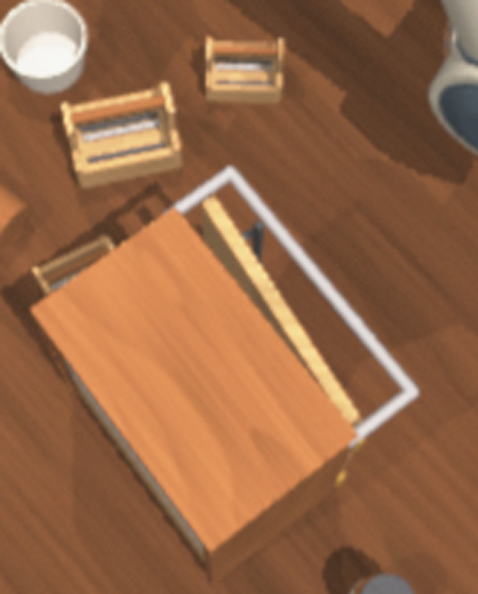

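The crops show the cupboard's top corners, the rail corners and the door's top edge. They also show the handle bar at scene crop (432,320), and a third tote beside the cupboard. Next I'll measure positions.

```bash
python3 - <<'E'
from h import *
np.set_printoptions(precision=4,suppress=True)
D=pickle.load(open("d0.pkl","rb"));S,T=D["scene"],D["side"]
s=lambda u,v:(u/3.2+115-.35,v/3.2+110-.35)
t=lambda u,v:(u/2.9+185-.35,v/2.9+110-.35)
for n,z,p,q in [("top frontR",.35,(392,185),(180,208)),("top frontL",.35,(180,430),(355,437)),("top backL",.35,(28,308),(210,550)),("top backR",.35,(248,72),(33,310)),
 ("rail R",.343,(460,230),(230,170)),("rail L",.343,(243,482),(413,390)),("door R",.329,(420,225),(212,202)),("door L",.329,(205,433),(352,415)),
 ("toteA handle end far",.106,(563,110),(68,117)),("toteA other",.106,(633,200),(167,97)),("toteB",.1,(703,240),(210,47)),("toteB2",.1,(735,318),(280,47)),
 ("toteC",.1,(375,135),(108,242))]:
    X,g=tri(S,s(*p),T,t(*q)); print(n,X,"gap",round(g,4),"scene@z",plane(S,s(*p),z)[:2],"side@z",plane(T,t(*q),z)[:2])
print("handle",plane(S,s(436,292),.26),plane(S,s(432,340),.14), plane(T,t(262,225),.26))
E
```

```text
top frontR [ 0.5926 -0.047   0.3554] gap 0.0013 scene@z [ 0.5939 -0.0494] side@z [ 0.5914 -0.048 ]
top frontL [0.616  0.2225 0.3421] gap 0.0019 scene@z [0.6139 0.2223] side@z [0.6177 0.2241]
top backL [0.7811 0.2114 0.3466] gap 0.0016 scene@z [0.7798 0.211 ] side@z [0.7814 0.2126]
top backR [ 0.7602 -0.0659  0.343 ] gap 0.0042 scene@z [ 0.7578 -0.0657] side@z [ 0.7609 -0.0614]
rail R [ 0.5257 -0.0509  0.3378] gap 0.0025 scene@z [ 0.5248 -0.0505] side@z [ 0.5273 -0.048 ]
rail L [0.5475 0.2275 0.3471] gap 0.0001 scene@z [0.5483 0.2271] side@z [0.5464 0.2271]
door R [ 0.5585 -0.0397  0.3271] gap 0.0008 scene@z [ 0.5581 -0.0395] side@z [ 0.559  -0.0386]
door L [0.6012 0.208  0.3275] gap 0.0048 scene@z [0.6009 0.2105] side@z [0.6013 0.2057]
toteA handle end far [ 0.5563 -0.3078  0.0895] gap 0.0019 scene@z [ 0.5535 -0.2994] side@z [ 0.5597 -0.3015]
toteA other [ 0.4436 -0.2627  0.0731] gap 0.0113 scene@z [ 0.4405 -0.2551] side@z [ 0.4539 -0.2434]
toteB [ 0.3605 -0.2715  0.0761] gap 0.0015 scene@z [ 0.3595 -0.2607] side@z [ 0.3687 -0.2624]
toteB2 [ 0.2903 -0.2201  0.0645] gap 0.0021 scene@z [ 0.2905 -0.2077] side@z [ 0.3044 -0.2058]
toteC [ 0.6524 -0.0988  0.2749] gap 0.0132 scene@z [ 0.6999 -0.1677] side@z [ 0.6242 -0.1499]
handle [ 0.5246 -0.0166  0.26  ] [ 0.5208 -0.0079  0.14  ] [ 0.5197 -0.0062  0.26  ]
```

```bash
python3 -m creep '[[0,0,-3.5,-0.12],[0,0,-3.5,-0.12],[0,0,-3.5,-0.12],[0,0,-3.5,-0.12],[0,0,-3.5,-0.12],[0,0,-3.5,-0.12],[0,0,-3.5,-0.12],[0,0,0,-0.12],[0,0,0,-0.12],[0,0,0,-0.03],[0,0,0,0]]'
cat >> h.py <<'E'
YAW=-0.077;O=np.array([.602,.086])
def cf(p): # world->cupboard
    c,s=np.cos(YAW),np.sin(YAW);d=np.array(p,float)[:2]-O
    return np.array([c*d[0]+s*d[1],-s*d[0]+c*d[1]])
def cw(q):
    c,s=np.cos(YAW),np.sin(YAW);return O+np.array([c*q[0]-s*q[1],s*q[0]+c*q[1]])
def st():
    from station import monitor
    s=monitor.sense();M=R.from_rotvec(s["ee_rot"]).as_matrix()
    print("t %.2f tcp %s cup %s toolx hd %.3f tilt %.3f j %s F %s op %.4f g %.1f"%(s["t"],s["ee_pos"].round(4),cf(s["ee_pos"]).round(4),np.arctan2(M[1,0],M[0,0]),np.arccos(-M[2,2]),s["joints"].round(2),s["ft_force"].round(1),s["opening"],s["grip_force"]))
    return s,M
def go(w): # cm shift in tool frame to reach world point
    s,M=st();print("shift cm",(M.T@(np.array(w)-s["ee_pos"])*100).round(2))
E
python3 -c "
from h import *
w=cw((-.05,-.09));go([*w,.45])"
```

```text
t: 1.02
ee_pos: [0.2363, -0.5785, 0.4667]
ee_rot: [-2.299, -2.141, -0.0]
ft_force: [0.3, -0.1, -0.0]
opening: 0.0912
grip_force: 0.0
t 1.02 tcp [ 0.2363 -0.5785  0.4667] cup [-0.3135 -0.6907] toolx hd 1.500 tilt 0.001 j [-1.28  0.38  0.9  -0.    1.87 -1.21] F [ 0.3 -0.1 -0. ] op 0.0912 g 0.0
shift cm [59.91 26.69  1.69]
```

```bash
python3 -m creep '[[3.5,1.57,0.1,0],[3.5,1.57,0.1,0],[3.5,1.57,0.1,0],[3.5,1.57,0.1,0],[3.5,1.57,0.1,0],[3.5,1.57,0.1,0],[3.5,1.57,0.1,0],[3.5,1.57,0.1,0],[3.5,1.57,0.1,0],[3.5,1.57,0.1,0],[3.5,1.57,0.1,0],[3.5,1.57,0.1,0],[3.5,1.57,0.1,0],[3.5,1.57,0.1,0],[3.5,1.57,0.1,0],[3.5,1.57,0.1,0],[3.9,1.57,0.1,0],[0,0,0,0],[0,0,0,0]]'
python3 - <<'E'
from h import *
from station import capture
st();D={}
for n in("wrist","scene","side"):D[n]=capture(n)
pickle.dump(D,open("d1.pkl","wb"));c=D["wrist"];print(c["mtx"].round(1).tolist(),c["origin"],c["orientation"])
cv2.imwrite("pics/w1.png",c["image"])
E
```

```text
t: 2.6
ee_pos: [0.5464, 0.0009, 0.4492]
ee_rot: [-2.298, -2.14, 0.001]
ft_force: [-0.4, 0.5, -0.5]
opening: 0.0914
grip_force: 0.0
t 2.60 tcp [0.5464 0.0009 0.4492] cup [-0.0489 -0.0892] toolx hd 1.499 tilt 0.001 j [-0.11  0.24  1.13  0.    1.77 -0.04] F [-0.4  0.5 -0.5] op 0.0914 g 0.0
[[274.8, 0.0, 255.3], [0.0, 274.8, 192.8], [0.0, 0.0, 1.0]] [0.55226435 0.08376709 0.61172252] [ 2.84749194 -0.1009661  -0.01666365]
```

View pics/w1.png

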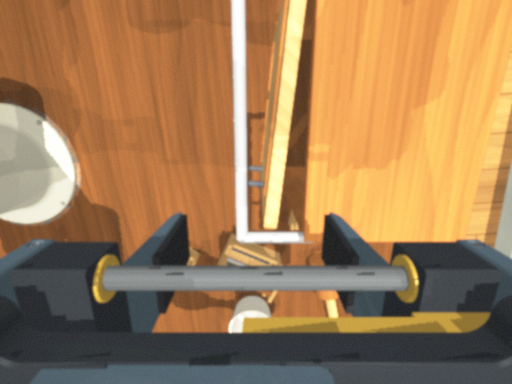

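The wrist view shows the rail as a vertical bar at column 239 and the door's top edge slanting from (292,0) to its free end at (271,228). The roof edge is at column 308. The gap behind the free end is about 28 px, and I'll measure it now.

```bash
python3 - <<'E'
from h import *
D=pickle.load(open("d1.pkl","rb"));c=D["wrist"]
for n,p,z in [("free outer",(263,228),.329),("free inner",(279,228),.329),("top-outer",(284,5),.329),("door inner top",(306,5),.329),("roof front top",(314,5),.35),("roof front bottom corner",(305,240),.35),("rail axis bottom",(242,225),.345),("rail axis top",(239,10),.345),("rail arm inner",(270,232),.345),("handle arm1",(255,168),.25),("handle arm2",(255,184),.15),("fingerA tip inner",(328,215),.441)]:
    X=plane(c,p,z);print(n,X.round(4),cf(X).round(4))
# roof edge sub-pixel at some rows
hsv=cv2.cvtColor(c["image"],cv2.COLOR_BGR2HSV)
for r in (100,150,200,215): print(r,c["image"][r,255:320:3].tolist())
E
```

```text
free outer [ 0.5516 -0.0427  0.329 ] [-0.0404 -0.1322]
free inner [ 0.5694 -0.044   0.329 ] [-0.0225 -0.1321]
top-outer [0.5838 0.1714 0.329 ] [-0.0247  0.0837]
door inner top [0.6034 0.17   0.329 ] [-0.0051  0.0839]
roof front top [0.6062 0.1631 0.35  ] [-0.0018  0.0772]
roof front bottom corner [ 0.5947 -0.0501  0.35  ] [ 0.0032 -0.1362]
rail axis bottom [ 0.5298 -0.0306  0.345 ] [-0.063  -0.1218]
rail axis top [0.544  0.1655 0.345 ] [-0.064   0.0748]
rail arm inner [ 0.5587 -0.0407  0.345 ] [-0.0334 -0.1296]
handle arm1 [0.5462 0.0098 0.25  ] [-0.0498 -0.0803]
handle arm2 [ 0.5425 -0.0389  0.15  ] [-0.0497 -0.1291]
fingerA tip inner [0.5956 0.0137 0.441 ] [-0.0009 -0.0726]
100 [[63, 113, 182], [66, 111, 178], [67, 117, 185], [59, 111, 178], [78, 142, 219], [79, 125, 163], [75, 126, 181], [84, 144, 211], [141, 223, 251], [169, 245, 255], [166, 244, 255], [163, 244, 255], [157, 239, 254], [70, 113, 154], [38, 62, 92], [40, 62, 93], [38, 61, 90], [41, 64, 97], [54, 90, 136], [80, 150, 231], [94, 173, 248], [94, 180, 250]]
150 [[73, 125, 195], [67, 119, 186], [71, 131, 206], [85, 133,
[... 310 characters left out ...]
5], [64, 111, 171], [63, 100, 143], [89, 136, 174], [163, 243, 255], [198, 254, 255], [198, 254, 255], [190, 253, 255], [157, 237, 254], [50, 80, 124], [42, 70, 108], [45, 78, 120], [44, 81, 124], [45, 80, 125], [48, 81, 126], [44, 80, 122], [44, 81, 131], [85, 161, 240], [105, 203, 254], [108, 211, 255], [106, 201, 254], [100, 195, 253]]
215 [[69, 125, 197], [63, 111, 175], [56, 90, 131], [111, 173, 222], [186, 252, 255], [185, 252, 255], [185, 252, 255], [179, 250, 255], [74, 121, 164], [39, 67, 102], [41, 65, 101], [46, 76, 114], [79, 122, 156], [67, 104, 143], [47, 86, 132], [46, 85, 132], [54, 100, 154], [93, 179, 250], [105, 202, 254], [103, 204, 254], [104, 198, 254], [103, 194, 254]]
```

The door is ajar by about 0.09 rad. The rows only turn the tool about its own z, so tilt can't be commanded directly. Poses out of reach are approached as far as possible, so I'll test whether pressing against the reach limit above the cupboard tilts the tool.

```bash
python3 -m creep '[[0,3.5,-2,0],[0,4,0,0],[0,4,0,0],[0,4,0,0],[0,4,0,0],[0,4,0,0],[0,4,0,0],[0,4,0,0],[0,4,0,0],[0,4,0,0],[0,4,0,0],[0,4,0,0]]'
python3 -c "
from h import *
st()"
```

```text
t: 3.75
ee_pos: [0.8809, -0.0334, 0.3996]
ee_rot: [2.237, 2.073, 0.136]
ft_force: [-0.1, -0.4, -0.6]
opening: 0.0914
grip_force: 0.0
t 3.75 tcp [ 0.8809 -0.0334  0.3996] cup [ 0.2873 -0.0976] toolx hd 1.495 tilt 0.125 j [-0.11  0.84  0.22  0.01  1.96 -0.03] F [-0.1 -0.4 -0.6] op 0.0914 g 0.0
```

Tilt appeared (0.125 rad) once joint 3 reached its limit. I'll keep pushing outward and up.

```bash
python3 -m creep '[[0,3,-3,0],[0,3,-3,0],[0,3,-3,0],[0,3,-3,0],[0,3,-3,0],[0,3,-3,0]]'
python3 -c "
from h import *
st()"
```

```text
t: 4.25
ee_pos: [0.87, -0.0368, 0.51]
ee_rot: [2.141, 1.99, 0.299]
ft_force: [-0.2, -0.6, -0.1]
opening: 0.0914
grip_force: 0.0
t 4.25 tcp [ 0.87   -0.0368  0.51  ] cup [ 0.2766 -0.1018] toolx hd 1.499 tilt 0.287 j [-0.12  0.72  0.22  0.03  1.92 -0.03] F [-0.2 -0.6 -0.1] op 0.0914 g 0.0
```

Tilt accumulates and stays. I'll do more of the same.

```bash
python3 -m creep '[[0,4,-1,0],[0,4,-1,0],[0,4,-1,0],[0,4,-1,0],[0,4,-1,0],[0,4,-1,0]]'
python3 -c "
from h import *
st()"
```

```text
t: 4.75
ee_pos: [0.9227, -0.0456, 0.5331]
ee_rot: [2.037, 1.893, 0.456]
ft_force: [0.2, 0.9, -1.1]
opening: 0.0912
grip_force: 0.0
t 4.75 tcp [ 0.9227 -0.0456  0.5331] cup [ 0.3298 -0.1066] toolx hd 1.501 tilt 0.457 j [-0.13  0.71  0.22  0.04  1.75 -0.04] F [ 0.2  0.9 -1.1] op 0.0912 g 0.0
```

```bash
python3 -m creep '[[0,4,-1,0],[0,4,-1,0],[0,4,-1,0],[0,4,-1,0],[0,4,-1,0],[0,4,-1,0],[0,4,-1,0]]'
python3 -c "
from h import *
s,M=st();print(M.round(3))"
```

```text
t: 5.33
ee_pos: [0.9562, -0.0536, 0.601]
ee_rot: [1.907, 1.771, 0.625]
ft_force: [-0.3, 0.7, 0.2]
opening: 0.0915
grip_force: 0.0
t 5.33 tcp [ 0.9562 -0.0536  0.601 ] cup [ 0.3639 -0.112 ] toolx hd 1.503 tilt 0.659 j [-0.14  0.67  0.22  0.06  1.59 -0.04] F [-0.3  0.7  0.2] op 0.0915 g 0.0
[[ 0.068  0.788  0.611]
 [ 0.998 -0.065 -0.027]
 [ 0.018  0.612 -0.791]]
```

```bash
python3 -m creep '[[0,0,0,-0.12],[0,0,0,-0.12],[0,0,0,-0.12],[0,0,0,-0.12],[0,0,0,-0.12],[0,0,0,-0.12],[0,0,0,-0.12],[0,0,0,-0.12],[0,0,0,-0.12],[0,0,0,-0.12],[0,0,0,-0.12],[0,0,0,-0.12],[0,0,0,-0.12],[0,0,0,0]]'
python3 -c "
from h import *
s,M=st();print(M.round(3));go([.43,-.008,.60])
for n,w in(('down',[.43-s['ee_pos'][0]+s['ee_pos'][0],-.008,.191]),('fwd',[.529,-.008,.191])): print(n)
d=np.array([0,0,-.409]);print('down',(M.T@d*100).round(2));print('fwd',(M.T@[9.9,0,0]).round(2))"
```

```text
t: 6.5
ee_pos: [0.9559, -0.0536, 0.6007]
ee_rot: [0.097, 2.482, -0.004]
ft_force: [-0.2, -0.4, -0.6]
opening: 0.0912
grip_force: 0.0
t 6.50 tcp [ 0.9559 -0.0536  0.6007] cup [ 0.3636 -0.1119] toolx hd 3.054 tilt 0.657 j [-0.14  0.67  0.22  0.06  1.59 -1.61] F [-0.2 -0.4 -0.6] op 0.0912 g 0.0
[[-0.789  0.071  0.611]
 [ 0.069  0.997 -0.027]
 [-0.611  0.021 -0.792]]
t 6.50 tcp [ 0.9559 -0.0536  0.6007] cup [ 0.3636 -0.1119] toolx hd 3.054 tilt 0.657 j [-0.14  0.67  0.22  0.06  1.59 -1.61] F [-0.2 -0.4 -0.6] op 0.0912 g 0.0
shift cm [ 41.84   0.8  -32.17]
down
fwd
down [24.98 -0.86 32.37]
fwd [-7.81  0.7   6.04]
```

```bash
python3 -m creep '[[2.8,0.05,-2.15,0],[2.8,0.05,-2.15,0],[2.8,0.05,-2.15,0],[2.8,0.05,-2.15,0],[2.8,0.05,-2.15,0],[2.8,0.05,-2.15,0],[2.8,0.05,-2.15,0],[2.8,0.05,-2.15,0],[2.8,0.05,-2.15,0],[2.8,0.05,-2.15,0],[2.8,0.05,-2.15,0],[2.8,0.05,-2.15,0],[2.8,0.05,-2.15,0],[2.8,0.05,-2.15,0],[2.8,0.05,-2.15,0],[0,0,0,0],[0,0,0,0]]'
python3 -c "
from h import *
go([.43,-.008,.191])"
```

```text
t: 7.92
ee_pos: [0.4352, -0.0062, 0.6018]
ee_rot: [0.111, 2.479, -0.001]
ft_force: [-0.1, -0.2, 0.6]
opening: 0.0913
grip_force: 0.0
t 7.92 tcp [ 0.4352 -0.0062  0.6018] cup [-0.1593 -0.1048] toolx hd 3.041 tilt 0.660 j [-0.25 -0.31  1.46  0.13  1.34 -1.72] F [-0.1 -0.2  0.6] op 0.0913 g 0.0
shift cm [25.56 -1.32 32.14]
```

```bash
python3 -m creep '[[2.3,-0.12,2.9,0],[2.3,-0.12,2.9,0],[2.3,-0.12,2.9,0],[2.3,-0.12,2.9,0],[2.3,-0.12,2.9,0],[2.3,-0.12,2.9,0],[2.3,-0.12,2.9,0],[2.3,-0.12,2.9,0],[2.3,-0.12,2.9,0],[2.3,-0.12,2.9,0],[2.5,-0.12,3.1,0],[0,0,0,0],[0,0,0,0]]'
python3 - <<'E'
from h import *
from station import capture
go([.529,-.008,.191])
c=capture("wrist");pickle.dump(c,open("w2.pkl","wb"));cv2.imwrite("pics/w2.png",c["image"])
print(proj(c,[[.522,-.008,.26],[.522,-.008,.14],[.522,-.008,.2]]).round(0).tolist())
E
```

```text
t: 9.0
ee_pos: [0.4364, 0.0002, 0.2378]
ee_rot: [0.092, 2.473, 0.033]
ft_force: [-0.6, -0.7, -0.4]
opening: 0.0914
grip_force: 0.0
t 9.00 tcp [4.364e-01 2.000e-04 2.378e-01] cup [-0.1585 -0.0983] toolx hd 3.046 tilt 0.667 j [-0.27  0.01  2.29  0.73  0.25 -2.42] F [-0.6 -0.7 -0.4] op 0.0914 g 0.0
shift cm [-4.43 -0.49  9.41]
[[252.0, 308.0], [247.0, 194.0], [249.0, 244.0]]
```

View pics/w2.png

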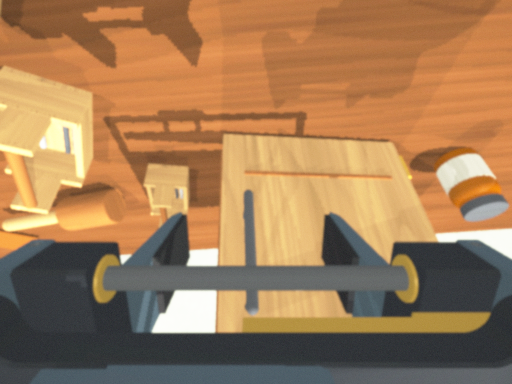

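The wrist view shows the handle as a dark bar from (249,195) to (252,310), within about 2 px of the projection of my estimate. It sits between the fingers, so I advance.

```bash
python3 -m creep '[[-0.55,-0.06,1.18,0],[-0.55,-0.06,1.18,0],[-0.55,-0.06,1.18,0],[-0.55,-0.06,1.18,0],[-0.55,-0.06,1.18,0],[-0.55,-0.06,1.18,0],[-0.55,-0.06,1.18,0],[-0.55,-0.06,1.18,0],[0,0,0,0]]'
python3 -c "
from h import *
go([.529,-.008,.191])"
```

```text
t: 9.8
ee_pos: [0.5316, -0.0078, 0.1923]
ee_rot: [0.089, 2.468, 0.032]
ft_force: [0.6, 0.8, 0.9]
opening: 0.0912
grip_force: 0.0
t 9.80 tcp [ 0.5316 -0.0078  0.1923] cup [-0.063  -0.0989] toolx hd 3.049 tilt 0.672 j [-0.21  0.26  2.18  1.32  0.14 -2.98] F [0.6 0.8 0.9] op 0.0912 g 0.0
shift cm [ 0.28 -0.04 -0.06]
```

```bash
python3 -m creep '[[-0.7,0,-1,0],[-0.7,0,-1,0],[-0.7,0,-1,0]]'
python3 -c "
from h import *
st()"
python3 -m creep '[[0,0,0,0],[0,0,0,0],[0,0,0,0],[0,0,0,0],[0,0,0,0]]' 0
python3 -c "
from h import *
st()"
```

```text
t: 10.05
ee_pos: [0.5273, -0.0078, 0.2198]
ee_rot: [0.088, 2.47, 0.035]
ft_force: [0.8, 0.0, 0.2]
opening: 0.0913
grip_force: 0.0
t 10.05 tcp [ 0.5273 -0.0078  0.2198] cup [-0.0672 -0.0992] toolx hd 3.049 tilt 0.671 j [-0.22  0.19  2.15  0.78  0.2  -2.44] F [0.8 0.  0.2] op 0.0913 g 0.0
t: 10.47
ee_pos: [0.5276, -0.0074, 0.2186]
ee_rot: [0.087, 2.47, 0.036]
ft_force: [0.2, -0.4, 0.4]
opening: 0.0608
grip_force: 0.0
t 10.47 tcp [ 0.5276 -0.0074  0.2186] cup [-0.067  -0.0988] toolx hd 3.050 tilt 0.670 j [-0.22  0.2   2.15  0.8   0.2  -2.46] F [ 0.2 -0.4  0.4] op 0.0608 g 0.0
```

```bash
python3 -m creep '[[0,0,0,0],[0,0,0,0],[0,0,0,0],[0,0,0,0],[0,0,0,0],[0,0,0,0],[0,0,0,0],[0,0,0,0],[0,0,0,0],[0,0,0,0]]'
python3 - <<'E'
from h import *
s,M=st()
g=s["ee_pos"]-.011*M[:,2];print("grasp cup",cf(g),g[2])
hx=lambda th:np.array([-.0075-.24*np.sin(th)-.0425*np.cos(th),.135-.24*np.cos(th)+.0425*np.sin(th)])
t0=.09
for th in np.arange(.1,1.3,.1):
    d=cw(hx(th))-cw(hx(t0));print(round(th,1),(M.T@[*d,0]*100).round(2))
E
```

```text
t: 11.3
ee_pos: [0.5278, -0.0084, 0.2189]
ee_rot: [0.087, 2.469, 0.033]
ft_force: [-2.6, -10.0, -1.0]
opening: 0.0114
grip_force: 29.9
t 11.30 tcp [ 0.5278 -0.0084  0.2189] cup [-0.0667 -0.0998] toolx hd 3.051 tilt 0.671 j [-0.22  0.2   2.15  0.8   0.19 -2.46] F [ -2.6 -10.   -1. ] op 0.0114 g 29.9
grasp cup [-0.07356498 -0.10034297] 0.22751362503557634
0.1 [ 0.18  0.07 -0.14]
0.2 [ 2.    0.9  -1.53]
0.3 [ 3.76  1.95 -2.86]
0.4 [ 5.42  3.22 -4.11]
0.5 [ 6.99  4.69 -5.26]
0.6 [ 8.43  6.35 -6.31]
0.7 [ 9.75  8.17 -7.24]
0.8 [10.92 10.15 -8.06]
0.9 [11.93 12.26 -8.73]
1.0 [12.78 14.47 -9.28]
1.1 [13.45 16.78 -9.67]
1.2 [13.94 19.16 -9.92]
```

```bash
python3 -m creep '[[0.6,0.25,-0.45,0],[0.6,0.27,-0.45,0],[0.6,0.29,-0.46,0],[0.6,0.32,-0.45,0],[0.6,0.35,-0.45,0],[0.6,0.36,-0.44,0],[0.56,0.4,-0.42,0],[0.55,0.42,-0.42,0],[0.55,0.44,-0.41,0]]'
python3 -c "
from h import *
st()"
```

```text
t: 12.05
ee_pos: [0.4632, 0.0259, 0.2188]
ee_rot: [0.088, 2.469, 0.032]
ft_force: [-10.7, -18.3, 4.5]
opening: 0.0112
grip_force: 30.3
t 12.05 tcp [0.4632 0.0259 0.2188] cup [-0.1338 -0.0706] toolx hd 3.050 tilt 0.672 j [-0.14  0.11  2.28  0.8   0.12 -2.4 ] F [-10.7 -18.3   4.5] op 0.0112 g 30.3
```

```bash
python3 -m creep '[[0.35,0.5,-0.52,0],[0.35,0.5,-0.52,0],[0.35,0.52,-0.52,0],[0.35,0.54,-0.52,0],[0.35,0.55,-0.52,0],[0.34,0.56,-0.51,0],[0.34,0.58,-0.51,0],[0.32,0.6,-0.5,0],[0.3,0.6,-0.5,0],[0,0,0,0]]'
python3 - <<'E'
from h import *
from station import capture
s,M=st();g=s["ee_pos"]-.011*M[:,2];print("grasp cup",cf(g),g[2]);print(M.round(3))
c=capture("scene");cv2.imwrite("pics/s2.png",cv2.resize(c["image"][60:300,100:420],None,fx=2.4,fy=2.4));pickle.dump(c,open("s2.pkl","wb"))
E
```

```text
t: 12.88
ee_pos: [0.4076, 0.0781, 0.2334]
ee_rot: [0.088, 2.484, 0.033]
ft_force: [-8.3, -7.7, -29.6]
opening: 0.0121
grip_force: 35.0
t 12.88 tcp [0.4076 0.0781 0.2334] cup [-0.1932 -0.0228] toolx hd 3.051 tilt 0.656 j [ 0.09  0.    2.31 -0.29  0.18 -1.14] F [ -8.3  -7.7 -29.6] op 0.0121 g 35.0
grasp cup [-0.19990562 -0.02338259] 0.24214868477984403
[[-0.79   0.055  0.61 ]
 [ 0.072  0.997  0.002]
 [-0.608  0.045 -0.792]]
```

View pics/s2.png

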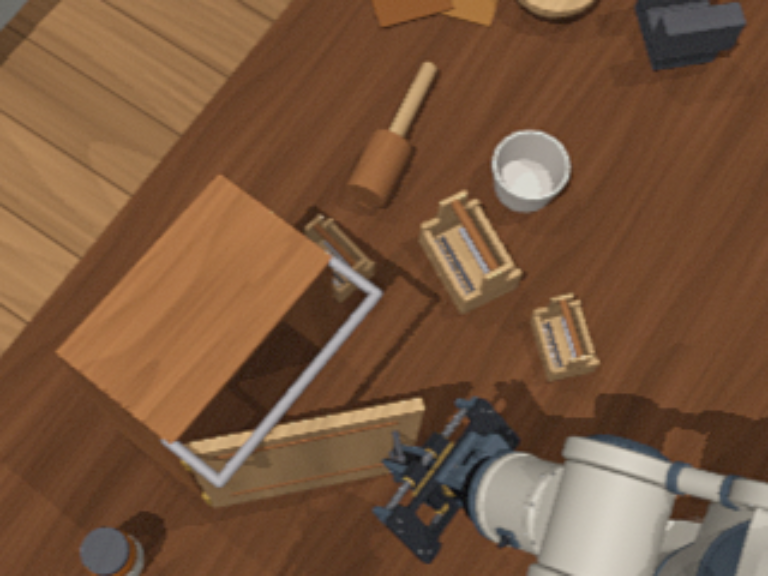

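The scene view shows the door about 0.7 rad open with the gripper on the handle. Nothing else has moved. I'll release it, lift out and come round to the door's inner side.

```bash
python3 -m creep '[[0,0,0,0],[0,0,0,0],[0,0,0,0],[0,0,0,0],[0,0,0,0]]' 4
python3 -m creep '[[-0.6,0.05,-0.8,0],[-1.2,0.1,-1.6,0],[-1.8,0.1,-2.3,0],[-1.8,0.1,-2.3,0],[-1.8,0.1,-2.3,0],[-1.8,0.1,-2.3,0],[0,0,0,0]]' 0
python3 -c "
from h import *
s,M=st();print(M.round(3));w=cw((-.105,-.12));go([*w,.38]);print(M.T@[0,0,-7.7])"
```

```text
t: 13.35
ee_pos: [0.414, 0.0784, 0.2385]
ee_rot: [0.087, 2.469, 0.036]
ft_force: [-1.7, -0.7, -3.5]
opening: 0.0395
grip_force: 1.7
t: 13.93
ee_pos: [0.4151, 0.0772, 0.3928]
ee_rot: [0.086, 2.458, 0.037]
ft_force: [1.0, -0.2, 0.3]
opening: 0.0002
grip_force: 0.0
t 13.93 tcp [0.4151 0.0772 0.3928] cup [-0.1857 -0.0231] toolx hd 3.049 tilt 0.683 j [ 0.08 -0.27  1.99 -0.07  0.75 -1.39] F [ 1.  -0.2  0.3] op 0.0002 g 0.0
[[-0.774  0.053  0.631]
 [ 0.072  0.997  0.005]
 [-0.629  0.049 -0.776]]
t 13.93 tcp [0.4151 0.0772 0.3928] cup [-0.1857 -0.0231] toolx hd 3.049 tilt 0.683 j [ 0.08 -0.27  1.99 -0.07  0.75 -1.39] F [ 1.  -0.2  0.3] op 0.0002 g 0.0
shift cm [-5.58 -9.93  5.55]
[ 4.84262225 -0.37856267  5.97458786]
```

```bash
python3 -m creep '[[-1.4,-2.5,1.4,0],[-1.4,-2.5,1.4,0],[-1.4,-2.5,1.4,0],[-1.4,-2.5,1.4,0],[1.2,-0.1,1.5,0],[1.2,-0.1,1.5,0],[1.2,-0.1,1.5,0],[1.2,-0.1,1.5,0],[0,0,0,0]]'
python3 - <<'E'
from h import *
s,M=st()
# tool path: contact at s=.2 from hinge on inner face, finger half size ~16mm off the face
cur=s["ee_pos"]
for th in (.65,.9,1.1,1.3,1.5,1.65,1.75):
    u=np.array([-np.sin(th),-np.cos(th)]);n=np.array([np.cos(th),-np.sin(th)])
    p=np.array([-.0075,.135])+.2*u+(.0075+.0165)*n
    w=np.array([*cw(p),.303]);print(th,p.round(3),w.round(3),(M.T@(w-cur)*100).round(2));cur=w
E
```

```text
t: 14.68
ee_pos: [0.4819, -0.0235, 0.2919]
ee_rot: [0.088, 2.474, 0.036]
ft_force: [-0.8, 0.7, 0.3]
opening: 0.0007
grip_force: 0.0
t 14.68 tcp [ 0.4819 -0.0235  0.2919] cup [-0.1113 -0.1184] toolx hd 3.050 tilt 0.667 j [-0.32 -0.02  2.11  0.46  0.46 -2.16] F [-0.8  0.7  0.3] op 0.0007 g 0.0
0.65 [-0.109 -0.039] [0.49  0.056 0.303] [-0.74  8.01 -0.35]
0.9 [-0.149 -0.008] [0.453 0.089 0.303] [ 3.17  3.15 -2.3 ]
1.1 [-0.175  0.023] [0.429 0.122 0.303] [ 2.05  3.15 -1.42]
1.3 [-0.194  0.058] [0.413 0.159 0.303] [ 1.53  3.59 -0.98]
1.5 [-0.205  0.097] [0.405 0.198 0.303] [ 0.95  3.87 -0.51]
1.65 [-0.209  0.127] [0.404 0.229 0.303] [ 0.31  3.   -0.06]
1.75 [-0.209  0.147] [0.405 0.249 0.303] [0.01 2.01 0.12]
```

```bash
python3 -m creep '[[-0.2,2,-0.1,0],[-0.2,2,-0.1,0],[-0.2,2,-0.1,0],[-0.1,2,-0.1,0],[1.1,1.05,-0.75,0],[1.05,1.05,-0.75,0],[1.05,1.05,-0.75,0],[0.7,1.05,-0.5,0],[0.7,1.05,-0.5,0],[0.65,1.05,-0.45,0],[0.5,1.2,-0.3,0],[0.5,1.2,-0.3,0],[0.5,1.2,-0.3,0]]'
python3 -m creep '[[0.35,1.3,-0.17,0],[0.3,1.3,-0.17,0],[0.3,1.3,-0.17,0],[0.15,1.2,0,0],[0.1,1.2,0,0],[0,1,0,0],[0,1,0.05,0],[0,0.6,0.05,0],[0,0,0,0]]'
python3 - <<'E'
from h import *
s,M=st();print(M.round(3))
from station import capture
D={n:capture(n) for n in("scene","side")};pickle.dump(D,open("d3.pkl","wb"))
a,b=[cv2.resize(D["scene"]["image"][60:320,100:420],(400,325)),cv2.resize(D["side"]["image"][90:350,160:480],(400,325))]
cv2.imwrite("pics/d3.png",np.hstack([a,b]))
E
```

```text
t: 15.77
ee_pos: [0.4152, 0.1599, 0.3073]
ee_rot: [0.089, 2.465, 0.037]
ft_force: [2.3, -2.0, 0.5]
opening: 0.0006
grip_force: 0.7
t: 16.52
ee_pos: [0.4078, 0.2502, 0.3064]
ee_rot: [0.087, 2.468, 0.038]
ft_force: [-0.1, -0.8, -0.0]
opening: 0.0005
grip_force: 0.0
t 16.52 tcp [0.4078 0.2502 0.3064] cup [-0.2062  0.1488] toolx hd 3.049 tilt 0.673 j [ 0.72  0.03  2.   -0.69  0.69 -0.33] F [-0.1 -0.8 -0. ] op 0.0005 g 0.0
[[-0.78   0.053  0.623]
 [ 0.072  0.997  0.006]
 [-0.621  0.05  -0.782]]
```

View pics/d3.png

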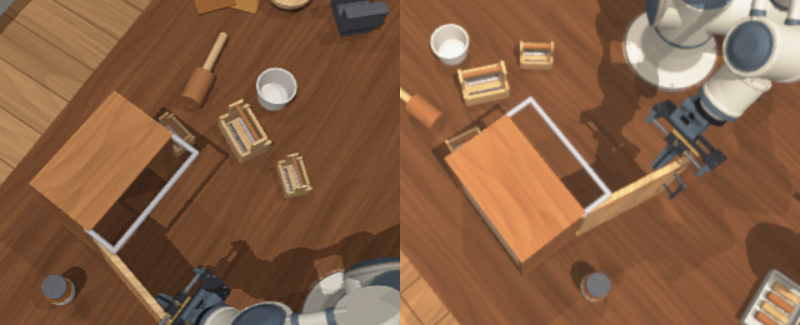

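The door now stands wide open (about 1.75 rad), and the pot, mallet and jar are where they were. Next I'll move over to the large tote, with 121 mm measured across its dowel ends.

```bash
python3 -c "
from h import *
go([.43,-.26,.30])"; python3 -m creep '[[0,-3.6,-0.05,0],[-0.1,-3.8,0,0],[-0.1,-3.8,0,0],[-0.1,-3.8,0,0],[-0.1,-3.8,0,0],[-0.1,-3.8,0,0],[-0.1,-3.8,0,0],[-0.1,-3.8,0,0],[-0.1,-3.8,0,0],[-0.1,-3.8,0,0],[-0.1,-3.8,0,0],[-0.1,-3.8,0,0],[-0.1,-3.8,0,0],[0,-2,0,0],[0,0,0,0],[0,0,0,0]]' 6
python3 - <<'E'
from h import *
from station import capture
s,M=st();print(M.round(3))
D={n:capture(n) for n in("wrist","scene","side")};pickle.dump(D,open("d4.pkl","wb"))
cv2.imwrite("pics/w4.png",D["wrist"]["image"])
E
```

```text
t 16.62 tcp [0.4072 0.249  0.3056] cup [-0.2068  0.1475] toolx hd 3.050 tilt 0.671 j [ 0.72  0.03  2.01 -0.69  0.69 -0.33] F [ 0.9 -0.  -0.2] op 0.0003 g 0.0
shift cm [ -5.09 -50.67   1.62]
t: 17.95
ee_pos: [0.3895, -0.0756, 0.2842]
ee_rot: [0.098, 2.523, 0.029]
ft_force: [0.7, 0.9, -0.5]
opening: 0.0601
grip_force: 0.0
t 17.95 tcp [ 0.3895 -0.0756  0.2842] cup [-0.1995 -0.1775] toolx hd 3.047 tilt 0.616 j [-0.67 -0.16  2.2   0.61  0.68 -2.56] F [ 0.7  0.9 -0.5] op 0.0601 g 0.0
[[-0.813  0.064  0.578]
 [ 0.077  0.997 -0.002]
 [-0.577  0.043 -0.816]]
```

View pics/w4.png

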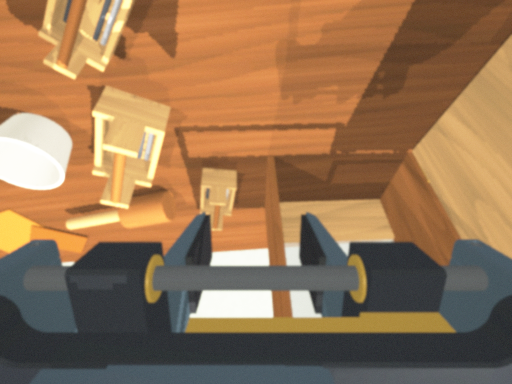

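The wrist view shows the small tote at (75,40), the target tote at (130,145) between the pot at (35,150) and the mallet, and the third tote at (218,195). The move fell short near a wrist singularity. I'll measure the target's dowel by colour in both fixed views.

```bash
python3 - <<'E'
from h import *
D=pickle.load(open("d3.pkl","rb"))
for n,(x0,x1,y0,y1) in (("scene",(272,320,138,193)),("side",(203,252,137,176))):
    c=D[n];im=c["image"][y0:y1,x0:x1];h=cv2.cvtColor(im,cv2.COLOR_BGR2HSV)
    H,S,V=[h[...,i].astype(int) for i in range(3)]
    light=((H>=13)&(H<=30)&(V>110)).astype(np.uint8)
    red=((H<13)&(S>110)&(V>115)).astype(np.uint8)
    out=[]
    for nm,m in(("light",light),("red",red)):
        k,l,stt,cen=cv2.connectedComponentsWithStats(m)
        i=1+np.argmax(stt[1:,4]);ys,xs=np.where(l==i)
        p=np.c_[xs+x0,ys+y0].astype(np.float32)
        r=cv2.minAreaRect(p);print(n,nm,len(p),"rect",[np.round(v,1) for v in r])
        if nm=="red":
            vx,vy,cx,cy=cv2.fitLine(p,cv2.DIST_L2,0,.01,.01).ravel();t=(p-[cx,cy])@[vx,vy]
            e=[np.array([cx,cy])+[vx*k,vy*k] for k in(t.min(),t.max())]
            W=[plane(c,q,.106) for q in e];d=W[0]-W[1];print(" ends px",np.round(e,1).tolist(),"world",[w.round(4)[:2].tolist() for w in W],"mid",(sum(W)/2).round(4),"len",np.linalg.norm(d).round(4),"hd",np.degrees(np.arctan(d[1]/d[0])).round(1))
        else:
            W=[plane(c,q,.0) for q in p]
            print(" mean",np.mean(W,0).round(3))
    print("\n".join("".join("R" if red[i,j] else "#" if light[i,j] else "." for j in range(im.shape[1])) for i in range(im.shape[0])))
E
```

```text
scene light 1122 rect [array([294.2, 164. ]), array([47.4, 33.6]), np.float64(56.3)]
 mean [ 0.518 -0.285  0.   ]
scene red 107 rect [array([278.2, 146. ]), array([ 8.1, 26.2]), np.float64(41.2)]
 ends px [[269.79998779296875, 156.10000610351562], [287.0, 136.3000030517578]] world [[0.5864, -0.2238], [0.5787, -0.3165]] mid [ 0.5826 -0.2702  0.106 ] len 0.093 hd 85.2
.RRR.......R..RRRR...R............##.###########
RRR.#.#..RR..#R#R..####............#############
RR......#..RRRR..######.............############
R....#.RRR.RRRR########.............###.########
#.....RRRR.RRR#########...R.........######.####.
.....#RR..R##########.######.........###########
...RRRRR.R########R#..#######........########.##
#.R.RRRRRR##########R#######...........#########
##RRR#RRRR###################............#######
RR.RRRRRRR#############..####.............######
.RRRRRRRRR#############..#####..................
RRRRRRRRRR#############..#####..................
#RRRRRRR################..#####.................
RRRRRRR###########.###R##.######................
RR.R#############..#R###R..#####.............
[... 3576 characters left out ...]

RRRR..###################...#################RRRR
RRRR..##############..########################RRR
RRRRR.##########.#.############################RR
RRRRR..######.###############################RRRR
RRRRR..######################################RRRR
RRRRR..######################################RRRR
RRRRR..#####################################RRRRR
RRRRRR..###############################RRRRRRRRRR
RRRRRR..###########################RRRRRRRRRRRRRR
RRRRRRR..####################RRRRRRRRRRRRRRRRRRRR
RRRRRRR..##################RRRRRRRRRRRRRRRRRRRRRR
RRRRRRRR.############RRRRRRRRRRRRR...RRRRRRRRRRRR
RRRRRRRRR######RRRRRRRRRRRRRRRRR......RRRRRRRRRRR
RRRRRRRRRR##R#RRRRRRRRRRRRRRRRR.......RRRRRRRRRR.
```

```bash
python3 - <<'E'
from h import *
D=pickle.load(open("d3.pkl","rb"));S,T=D["scene"],D["side"]
def hd(c,p,a,z):
    v=np.array([np.cos(np.radians(a)),np.sin(np.radians(a))])*15
    w=plane(c,np.array(p)+v,z)-plane(c,np.array(p)-v,z);return np.degrees(np.arctan(w[1]/w[0])).round(1)
print([hd(S,(294,160),a,.08) for a in(55,58,61,64)],[hd(T,(227,152),a,.08) for a in(-10,-12,-14)])
# model check: project tote keypoints for candidate poses
for (x,y,h) in ((.500,-.277,-25),(.497,-.275,-28)):
    c,s=np.cos(np.radians(h)),np.sin(np.radians(h));f=lambda a,b,z:[x+c*a-s*b,y+s*a+c*b,z]
    P=[f(65,0,.112) if 0 else f(.061,0,.112),f(-.061,0,.112),f(.065,.045,.0),f(.065,-.045,.0),f(-.065,-.045,.0),f(-.065,.045,.0),f(.065,.045,.06),f(.065,-.045,.06),f(-.065,-.045,.06),f(-.065,.045,.06)]
    print("scene",(proj(S,P)-[272,138]).round(0).astype(int).tolist());print("side",(proj(T,P)-[203,137]).round(0).astype(int).tolist())
E
```

```text
[np.float64(-24.1), np.float64(-27.1), np.float64(-30.0), np.float64(-33.0)] [np.float64(-30.4), np.float64(-28.2), np.float64(-26.0)]
scene [[19, 4], [39, 34], [4, 23], [26, 11], [46, 40], [24, 53], [6, 16], [28, 4], [49, 34], [26, 47]]
side [[6, 11], [40, 2], [11, 35], [5, 14], [39, 5], [45, 26], [9, 29], [3, 7], [38, -2], [45, 19]]
scene [[20, 5], [39, 35], [5, 23], [27, 12], [46, 42], [24, 54], [7, 16], [29, 5], [49, 36], [25, 48]]
side [[7, 10], [41, 3], [11, 35], [6, 13], [41, 6], [46, 27], [10, 28], [5, 6], [40, -2], [45, 20]]
```

```bash
python3 - <<'E'
from h import *
D=pickle.load(open("d3.pkl","rb"));S,T=D["scene"],D["side"]
p=np.array([.5,-.277,.03]);J=np.vstack([np.c_[(proj(c,p+[.01,0,0])-proj(c,p))[0],(proj(c,p+[0,.01,0])-proj(c,p))[0]] for c in(S,T)])
print(J.round(2)); print(np.linalg.lstsq(J,np.array([-3.2,-.5,.5,2.2]),rcond=None)[0])
for (x,y,h) in ((.506,-.272,-27.5),):
    c,s=np.cos(np.radians(h)),np.sin(np.radians(h));f=lambda a,b,z:[x+c*a-s*b,y+s*a+c*b,z]
    P=[f(a,b,.112) for a in(.065,-.065) for b in(.02,-.02)]+[f(.065,.045,.0),f(-.065,-.045,.0),f(-.065,.045,.0),f(.065,.045,.06),f(.065,-.045,.06),f(-.065,-.045,.06),f(-.065,.045,.06)]
    print("scene",(proj(S,P)-[272,138]).round(0).astype(int).tolist());print("side",(proj(T,P)-[203,137]).round(0).astype(int).tolist())
E
```

```text
[[-2.45 -1.56]
 [-1.52  2.22]
 [-2.11  1.77]
 [ 1.66  1.88]]
[0.72856629 0.64288325]
scene [[11, 6], [22, 0], [31, 38], [42, 33], [3, 22], [43, 41], [21, 53], [4, 15], [27, 4], [46, 35], [23, 47]]
side [[5, 18], [3, 8], [42, 10], [39, 0], [10, 37], [39, 7], [45, 29], [8, 30], [3, 8], [38, 0], [44, 22]]
```

```bash
python3 -m creep '[[0,0,0,0.12],[0,0,0,0.12],[0,0,0,0.12],[0,0,0,0.12],[0,0,0,0]]' 5
python3 -c "
from h import *
s,M=st();print(M.round(3));print('perp',M[:,1]@[.887,-.462,0]);T=np.array([.506,-.272,.106])+.011*M[:,2];go(T-.12*M[:,2])"
```

```text
t: 18.52
ee_pos: [0.3898, -0.0726, 0.2841]
ee_rot: [0.699, 2.443, 0.226]
ft_force: [0.2, 0.4, -0.2]
opening: 0.0498
grip_force: 0.0
t 18.52 tcp [ 0.3898 -0.0726  0.2841] cup [-0.1994 -0.1745] toolx hd 2.489 tilt 0.616 j [-0.66 -0.16  2.2   0.61  0.68 -2.08] F [ 0.2  0.4 -0.2] op 0.0498 g 0.0
[[-0.693  0.431  0.578]
 [ 0.529  0.848  0.003]
 [-0.489  0.308 -0.816]]
perp -0.009818988691216769
t 18.52 tcp [ 0.3898 -0.0726  0.2841] cup [-0.1994 -0.1745] toolx hd 2.489 tilt 0.616 j [-0.66 -0.16  2.2   0.61  0.68 -2.08] F [ 0.2  0.4 -0.2] op 0.0498 g 0.0
shift cm [ -9.9  -17.39  10.3 ]
```

```bash
python3 -m creep '[[-1,-1.75,1.03,0],[-1,-1.75,1.03,0],[-1,-1.75,1.03,0],[-1,-1.75,1.03,0],[-1,-1.75,1.03,0],[-1,-1.75,1.03,0],[-1,-1.75,1.03,0],[-1,-1.75,1.03,0],[-1,-1.75,1.03,0],[-1,-1.75,1.03,0],[0,0,0,0],[0,0,0,0]]'
python3 - <<'E'
from h import *
from station import capture
s,M=st();print(M.round(3));print('perp',M[:,1]@[.887,-.462,0]);T=np.array([.506,-.272,.106])+.011*M[:,2];go(T)
c=capture("wrist");pickle.dump(c,open("w5.pkl","wb"));
x,y,h=.506,-.272,-27.5
C,Sn=np.cos(np.radians(h)),np.sin(np.radians(h));f=lambda a,b,z:[x+C*a-Sn*b,y+Sn*a+C*b,z]
P=[f(a,b,.112) for a in(-.065,.065) for b in(.02,-.02)]+[f(-.057,0,.106),f(.057,0,.106)];p=proj(c,P);print(p.round(0).tolist())
im=c["image"].copy()
for q in p: cv2.circle(im,tuple(int(v) for v in q),2,(0,0,255),-1)
cv2.imwrite("pics/w5.png",im)
E
```

```text
t: 19.52
ee_pos: [0.4443, -0.2749, 0.1953]
ee_rot: [0.688, 2.446, 0.222]
ft_force: [0.5, 0.6, 0.6]
opening: 0.0504
grip_force: 0.0
t 19.52 tcp [ 0.4443 -0.2749  0.1953] cup [-0.1295 -0.3719] toolx hd 2.498 tilt 0.616 j [-1.01  0.29  2.05  0.92  0.66 -2.73] F [0.5 0.6 0.6] op 0.0504 g 0.0
[[-0.697  0.425  0.577]
 [ 0.522  0.853  0.002]
 [-0.491  0.303 -0.816]]
perp -0.016806848002691225
t 19.52 tcp [ 0.4443 -0.2749  0.1953] cup [-0.1295 -0.3719] toolx hd 2.498 tilt 0.616 j [-1.01  0.29  2.05  0.92  0.66 -2.73] F [0.5 0.6 0.6] op 0.0504 g 0.0
shift cm [ 0.24  0.16 11.96]
[[282.0, 140.0], [237.0, 148.0], [272.0, 228.0], [240.0, 236.0], [257.0, 147.0], [255.0, 224.0]]
```

View pics/w5.png

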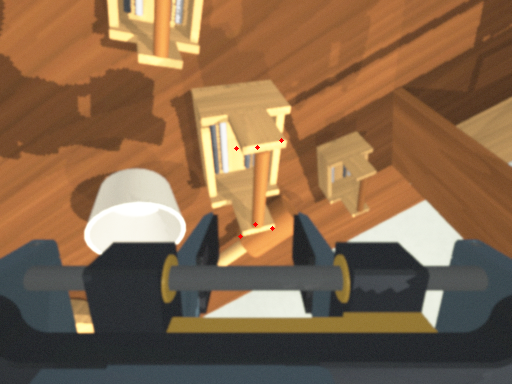

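The target's dowel runs from (263,150) to (258,225), within a few pixels of my overlay and centred between the fingers. I'll advance and grip.

```bash
python3 -m creep '[[0.02,0.03,1.2,0],[0.02,0.03,1.2,0],[0.02,0.03,1.2,0],[0.02,0.03,1.2,0],[0.02,0.03,1.2,0],[0.02,0.03,1.2,0],[0.02,0.03,1.2,0],[0.02,0.03,1.2,0],[0.02,0.03,1.2,0],[0,0,1.1,0],[0,0,0,0]]'
python3 -c "
from h import *
s,M=st();go(np.array([.506,-.272,.106])+.011*M[:,2])"
python3 -m creep '[[0,0,0,0],[0,0,0,0],[0,0,0,0],[0,0,0,0],[0,0,0,0],[0,0,0,0],[0,0,0,0],[0,0,0,0],[0,0,0,0],[0,0,0,0]]' 0
python3 -c "
from h import *
s,M=st();print(M.round(3),M.T@[0,0,4.])"
```

```text
t: 20.48
ee_pos: [0.5132, -0.2701, 0.0981]
ee_rot: [0.689, 2.446, 0.223]
ft_force: [-0.2, 0.5, -0.5]
opening: 0.05
grip_force: 0.0
t 20.48 tcp [ 0.5132 -0.2701  0.0981] cup [-0.0612 -0.3619] toolx hd 2.498 tilt 0.616 j [-0.86  0.54  2.04  1.32  0.47 -3.07] F [-0.2  0.5 -0.5] op 0.0500 g 0.0
t 20.48 tcp [ 0.5132 -0.2701  0.0981] cup [-0.0612 -0.3619] toolx hd 2.498 tilt 0.616 j [-0.86  0.54  2.04  1.32  0.47 -3.07] F [-0.2  0.5 -0.5] op 0.0500 g 0.0
shift cm [ 0.01 -0.23  0.04]
t: 21.32
ee_pos: [0.5128, -0.2718, 0.0989]
ee_rot: [0.693, 2.443, 0.223]
ft_force: [3.0, 2.0, 5.2]
opening: 0.0133
grip_force: 29.9
t 21.32 tcp [ 0.5128 -0.2718  0.0989] cup [-0.0614 -0.3636] toolx hd 2.494 tilt 0.617 j [-0.86  0.54  2.04  1.32  0.47 -3.06] F [3.  2.  5.2] op 0.0133 g 29.9
[[-0.694  0.428  0.578]
 [ 0.525  0.851  0.001]
 [-0.492  0.305 -0.816]] [-1.96643791  1.21925794 -3.26290239]
```

```bash
cat > k.py <<'E'
import numpy as np
from scipy.optimize import fsolve
D=np.array([[.494,1.346,1.3025,.6247,.2214],[.38,.9,1.87,.6249,.4667],[.24,1.13,1.77,.5464,.4492],[.84,.22,1.96,.8815,.3996],[.72,.22,1.92,.8708,.51],[.71,.22,1.75,.9238,.5331],[.67,.22,1.59,.9577,.601]])
A=[];b=[]
for j2,j3,j5,r,z in D:
    s=j2+j3;t=s+j5
    A+=[[1,0,np.sin(j2),np.sin(s),np.sin(t)],[0,1,np.cos(j2),np.cos(s),np.cos(t)]];b+=[r,z]
P,res,_,_=np.linalg.lstsq(np.array(A),np.array(b),rcond=None)
if __name__=="__main__":
    print(P.round(3),(np.array(A)@P-b).round(3))
def sol(r,z,tilt):
    t=np.pi-tilt
    f=lambda q:[P[0]+P[2]*np.sin(q[0])+P[3]*np.sin(q[0]+q[1])+P[4]*np.sin(t)-r,P[1]+P[2]*np.cos(q[0])+P[3]*np.cos(q[0]+q[1])+P[4]*np.cos(t)-z]
    q,_,ok,_=fsolve(f,[.4,1.8],full_output=1);return q.round(2),round(t-q.sum(),2),ok
E
python3 k.py; python3 -c "
from k import *
for tilt in(.3,.45,.55,.62,.67,.75,.85):
  for r,z in((.42,.15),(.5,.15),(.58,.1),(.58,.15),(.66,.1),(.66,.05)): print(tilt,r,z,*sol(r,z,tilt))
"
```

```text
[0.004 0.23  0.616 0.396 0.447] [ 0.052 -0.001 -0.017  0.002 -0.008  0.011 -0.019 -0.008 -0.017 -0.013
 -0.002  0.001  0.011  0.008]
0.3 0.42 0.15 [-0.01  2.33] 0.52 1
0.3 0.5 0.15 [0.11 2.19] 0.54 1
0.3 0.58 0.1 [0.29 2.11] 0.44 1
0.3 0.58 0.15 [0.23 2.04] 0.58 1
0.3 0.66 0.1 [0.39 1.93] 0.51 1
0.3 0.66 0.05 [0.46 1.99] 0.39 1
0.45 0.42 0.15 [-0.07  2.47] 0.29 1
0.45 0.5 0.15 [0.06 2.35] 0.29 1
0.45 0.58 0.1 [0.25 2.28] 0.16 1
0.45 0.58 0.15 [0.17 2.2 ] 0.32 1
0.45 0.66 0.1 [0.35 2.11] 0.24 1
0.45 0.66 0.05 [0.43 2.17] 0.1 1
0.55 0.42 0.15 [-0.1   2.58] 0.11 1
0.55 0.5 0.15 [0.04 2.45] 0.1 1
0.55 0.58 0.1 [0.25 2.39] -0.04 1
0.55 0.58 0.15 [0.15 2.31] 0.13 1
0.55 0.66 0.1 [0.34 2.22] 0.03 1
0.55 0.66 0.05 [0.43 2.28] -0.12 1
0.62 0.42 0.15 [-0.1   2.66] -0.03 1
0.62 0.5 0.15 [0.03 2.53] -0.04 1
0.62 0.58 0.1 [0.26 2.47] -0.2 1
0.62 0.58 0.15 [0.15 2.39] -0.01 1
0.62 0.66 0.1 [0.34 2.3 ] -0.12 1
0.62 0.66 0.05 [0.44 2.36] -0.28 1
0.67 0.42 0.15 [-0.1   2.71] -0.15 1
0.67 0.5 0.15 [0.04 2.59] -0.16 1
0.67 0.58 0.1 [0.27 2.53] -0.33 1
0.67 0.58 0.15 [0.15 2.44] -0.13 1
0.67 0.66 0.1 [0.35 2.35] -0.23 1
0.67 0.66 0.05 [0.46 2.41] -0.4 1
0.75 0.42 0.15 [-0.06  2.82] -0.37 1
0.75 0.5 0.15 [0.07 2.69] -0.37 1
0.75 0.58 0.1 [0.32 2.62] -0.55 1
0.75 0.58 0.15 [0.17 2.54] -0.32 1
0.75 0.66 0.1 [0.38 2.44] -0.43 1
0.75 0.66 0.05 [0.5 2.5] -0.61 1
0.85 0.42 0.15 [0.13 3.01] -0.85 1
0.85 0.5 0.15 [0.17 2.83] -0.71 1
0.85 0.58 0.1 [0.43 2.75] -0.89 1
0.85 0.58 0.15 [0.24 2.66] -0.6 1
0.85 0.66 0.1 [0.44 2.56] -0.71 1
0.85 0.66 0.05 [0.6  2.61] -0.91 1
```

Lowering with this tilt runs the wrist into its limit (j6 -3.07, j5 small). I'll release the tote in place, back off, add some tilt up high and flip the tool half a turn, which gives the same grasp with the wrist well inside its range.

```bash
python3 -m creep '[[0,0,0,0],[0,0,0,0],[0,0,0,0],[0,0,0,0],[0,0,0,0]]' 5
python3 -m creep '[[0,0,-1,0],[0,0,-2,0],[0,0,-3,0],[0,0,-3,0],[0,0,-3,0],[0,0,-3,0],[0,0,-3,0],[0,0,-3,0],[0,0,-3,0],[0,0,0,0]]'
python3 -c "
from h import *
s,M=st();print(M.round(3));go([.87,-.05,.58])"
```

```text
t: 21.73
ee_pos: [0.5125, -0.2717, 0.0985]
ee_rot: [0.694, 2.444, 0.222]
ft_force: [0.1, -0.3, 0.5]
opening: 0.0437
grip_force: 0.0
t: 22.57
ee_pos: [0.3725, -0.2731, 0.2982]
ee_rot: [0.692, 2.441, 0.216]
ft_force: [0.5, -1.1, -0.2]
opening: 0.0496
grip_force: 0.0
t 22.57 tcp [ 0.3725 -0.2731  0.2982] cup [-0.2012 -0.3757] toolx hd 2.494 tilt 0.618 j [-1.19  0.04  1.99  0.7   0.99 -2.57] F [ 0.5 -1.1 -0.2] op 0.0496 g 0.0
[[-0.693  0.429  0.579]
 [ 0.524  0.852 -0.004]
 [-0.495  0.301 -0.815]]
t 22.57 tcp [ 0.3725 -0.2731  0.2982] cup [-0.2012 -0.3757] toolx hd 2.494 tilt 0.618 j [-1.19  0.04  1.99  0.7   0.99 -2.57] F [ 0.5 -1.1 -0.2] op 0.0496 g 0.0
shift cm [-36.74  48.82   5.77]
```

```bash
python3 -m creep '[[-1.65,1,-2.7,0],[-1.65,1,-2.7,0],[-1.65,1,-2.7,0],[-2.12,3.05,0.93,0],[-2.12,3.05,0.93,0],[-2.12,3.05,0.93,0],[-2.12,3.05,0.93,0],[-2.12,3.05,0.93,0],[-2.12,3.05,0.93,0],[-2.12,3.05,0.93,0],[-2.12,3.05,0.93,0],[-2.12,3.05,0.93,0],[-2.12,3.05,0.93,0],[-2.12,3.05,0.93,0],[-2.12,3.05,0.93,0],[-2.12,3.05,0.93,0],[-2.12,3.05,0.93,0],[-2.12,3.05,0.93,0]]'
python3 -c "
from h import *
s,M=st();print(M.round(3),M.T@[3.3,-.15,2.2])"
```

```text
t: 24.07
ee_pos: [0.8725, -0.0492, 0.575]
ee_rot: [0.693, 2.445, 0.223]
ft_force: [0.2, -0.7, 0.1]
opening: 0.0499
grip_force: 0.0
t 24.07 tcp [ 0.8725 -0.0492  0.575 ] cup [ 0.2801 -0.1139] toolx hd 2.495 tilt 0.615 j [-0.16  0.48  0.61  0.1   1.44 -1.16] F [ 0.2 -0.7  0.1] op 0.0499 g 0.0
[[-0.695  0.428  0.577]
 [ 0.525  0.851  0.002]
 [-0.49   0.305 -0.817]] [-3.45243057  1.95484809  0.10859141]
```

```bash
python3 -m creep '[[-3.45,1.95,0.1,0],[-3.45,1.95,0.1,0],[-3.45,1.95,0.1,0],[-3.45,1.95,0.1,0],[-3.45,1.95,0.1,0],[-3.45,1.95,0.1,0],[-3.45,1.95,0.1,0]]'
python3 -c "
from h import *
s,M=st();print(M.round(3))"
```

```text
t: 24.65
ee_pos: [0.9703, -0.0527, 0.6311]
ee_rot: [0.66, 2.318, 0.252]
ft_force: [0.3, -0.7, 0.1]
opening: 0.0502
grip_force: 0.0
t 24.65 tcp [ 0.9703 -0.0527  0.6311] cup [ 0.3779 -0.11  ] toolx hd 2.441 tilt 0.747 j [-0.15  0.66  0.22  0.1   1.52 -1.13] F [ 0.3 -0.7  0.1] op 0.0502 g 0.0
[[-0.623  0.388  0.679]
 [ 0.525  0.851 -0.005]
 [-0.58   0.354 -0.734]]
```

```bash
python3 -m creep '[[0,0,0,0.123],[0,0,0,0.123],[0,0,0,0.123],[0,0,0,0.123],[0,0,0,0.123],[0,0,0,0.123],[0,0,0,0.123],[0,0,0,0.123],[0,0,0,0.123],[0,0,0,0.123],[0,0,0,0.123],[0,0,0,0.123],[0,0,0,0.123],[0,0,0,0.123],[0,0,0,0.123],[0,0,0,0.123],[0,0,0,0.123],[0,0,0,0.123],[0,0,0,0.123],[0,0,0,0.123]]'
python3 -m creep '[[0,0,0,0.123],[0,0,0,0.123],[0,0,0,0.123],[0,0,0,0.123],[0,0,0,0.123],[0,0,0,0.123],[0,0,0,0]]'
python3 -c "
from h import *
s,M=st();print(M.round(3));print('perp',M[:,1]@[.887,-.462,0]);T=np.array([.506,-.272,.106])+.011*M[:,2];pre=T-.12*M[:,2];print(T,pre);go([pre[0]-.03,pre[1],.55]);print(M.T@[0,0,pre[2]-.55]*100)"
```

```text
t: 26.32
ee_pos: [0.9696, -0.0527, 0.6315]
ee_rot: [2.875, 0.174, 1.125]
ft_force: [1.4, 0.5, 1.0]
opening: 0.0498
grip_force: 0.0
t: 26.9
ee_pos: [0.9696, -0.0528, 0.6315]
ee_rot: [-2.61, 0.833, -1.024]
ft_force: [-0.8, 0.0, 0.4]
opening: 0.0501
grip_force: 0.0
t 26.90 tcp [ 0.9696 -0.0528  0.6315] cup [ 0.3772 -0.1101] toolx hd -0.769 tilt 0.746 j [-0.15  0.66  0.22  0.1   1.52  2.07] F [-0.8  0.   0.4] op 0.0501 g 0.0
[[ 0.597 -0.427  0.679]
 [-0.578 -0.816 -0.005]
 [ 0.556 -0.389 -0.734]]
perp -0.0014313098066496715
[ 0.51346844 -0.27205283  0.09792413] [ 0.43199458 -0.27147652  0.18602452]
t 26.90 tcp [ 0.9696 -0.0528  0.6315] cup [ 0.3772 -0.1101] toolx hd -0.769 tilt 0.746 j [-0.15  0.66  0.22  0.1   1.52  2.07] F [-0.8  0.   0.4] op 0.0501 g 0.0
shift cm [-25.81  45.25 -32.45]
[-20.24618939  14.17070199  26.72198529]
```

```bash
python3 -m creep '[[-1.52,2.66,-1.91,0],[-1.52,2.66,-1.91,0],[-1.52,2.66,-1.91,0],[-1.52,2.66,-1.91,0],[-1.52,2.66,-1.91,0],[-1.52,2.66,-1.91,0],[-1.52,2.66,-1.91,0],[-1.52,2.66,-1.91,0],[-1.52,2.66,-1.91,0],[-1.52,2.66,-1.91,0],[-1.52,2.66,-1.91,0],[-1.52,2.66,-1.91,0],[-1.52,2.66,-1.91,0],[-1.52,2.66,-1.91,0],[-1.52,2.66,-1.91,0],[-1.52,2.66,-1.91,0],[-1.52,2.66,-1.91,0],[0,0,0,0]]'
python3 -c "
from h import *
s,M=st();T=np.array([.506,-.272,.106])+.011*M[:,2];pre=T-.12*M[:,2];go(pre)"
```

```text
t: 28.4
ee_pos: [0.4069, -0.2745, 0.5524]
ee_rot: [-2.617, 0.828, -1.029]
ft_force: [0.6, -0.1, 1.6]
opening: 0.0499
grip_force: 0.0
t 28.40 tcp [ 0.4069 -0.2745  0.5524] cup [-0.1668 -0.3745] toolx hd -0.763 tilt 0.746 j [-1.19 -0.14  1.52  0.68  1.45  1.02] F [ 0.6 -0.1  1.6] op 0.0499 g 0.0
t 28.40 tcp [ 0.4069 -0.2745  0.5524] cup [-0.1668 -0.3745] toolx hd -0.763 tilt 0.746 j [-1.19 -0.14  1.52  0.68  1.45  1.02] F [ 0.6 -0.1  1.6] op 0.0499 g 0.0
shift cm [-19.25  12.66  28.6 ]
```

```bash
python3 -m creep '[[-1.6,1.05,2.38,0],[-1.6,1.05,2.38,0],[-1.6,1.05,2.38,0],[-1.6,1.05,2.38,0],[-1.6,1.05,2.38,0],[-1.6,1.05,2.38,0],[-1.6,1.05,2.38,0],[-1.6,1.05,2.38,0],[-1.6,1.05,2.38,0],[-1.6,1.05,2.38,0],[-1.6,1.05,2.38,0],[-1.6,1.05,2.38,0],[0,0,0,0],[0,0,0,0]]'
python3 -c "
from h import *
s,M=st();print(M.round(3));print('perp',M[:,1]@[.887,-.462,0]);T=np.array([.506,-.272,.106])+.011*M[:,2];pre=T-.12*M[:,2];go(pre)"
```

```text
t: 29.57
ee_pos: [0.4371, -0.2656, 0.1871]
ee_rot: [-2.613, 0.823, -1.023]
ft_force: [-0.4, -0.4, 0.4]
opening: 0.0502
grip_force: 0.0
t 29.57 tcp [ 0.4371 -0.2656  0.1871] cup [-0.1374 -0.3633] toolx hd -0.761 tilt 0.746 j [-1.1   0.34  2.17  1.28  0.68  0.02] F [-0.4 -0.4  0.4] op 0.0502 g 0.0
[[ 0.602 -0.422  0.678]
 [-0.573 -0.82  -0.002]
 [ 0.557 -0.387 -0.735]]
perp 0.004703311209088172
t 29.57 tcp [ 0.4371 -0.2656  0.1871] cup [-0.1374 -0.3633] toolx hd -0.761 tilt 0.746 j [-1.1   0.34  2.17  1.28  0.68  0.02] F [-0.4 -0.4  0.4] op 0.0502 g 0.0
shift cm [-0.01  0.76 -0.27]
```

```bash
python3 -m creep '[[0.1,0.2,1.25,0],[0.1,0.2,1.25,0],[0.1,0.2,1.25,0],[0.1,0.2,1.25,0],[0,0,1.25,0],[0,0,1.25,0],[0,0,1.25,0],[0,0,1.25,0],[0,0,1.25,0],[0,0,0.8,0],[0,0,0,0]]'
python3 -c "
from h import *
s,M=st();print('perp',M[:,1]@[.887,-.462,0]);T=np.array([.512,-.2755,.106])+.011*M[:,2];go(T)"
```

```text
t: 30.48
ee_pos: [0.5201, -0.2766, 0.1009]
ee_rot: [-2.613, 0.82, -1.033]
ft_force: [-0.5, 0.2, 0.1]
opening: 0.0501
grip_force: 0.0
t 30.48 tcp [ 0.5201 -0.2766  0.1009] cup [-0.0538 -0.3678] toolx hd -0.761 tilt 0.751 j [-0.92  0.59  2.11  1.7   0.57 -0.3 ] F [-0.5  0.2  0.1] op 0.0501 g 0.0
perp 0.007559319961236222
t 30.48 tcp [ 0.5201 -0.2766  0.1009] cup [-0.0538 -0.3678] toolx hd -0.761 tilt 0.751 j [-0.92  0.59  2.11  1.7   0.57 -0.3 ] F [-0.5  0.2  0.1] op 0.0501 g 0.0
shift cm [-0.26  0.05  0.17]
```

Well placed, and j4 is past 90° as planned. I'll close and lift slightly.

```bash
python3 -m creep '[[0,0,0.2,0],[0,0,0,0],[0,0,0,0],[0,0,0,0],[0,0,0,0],[0,0,0,0],[0,0,0,0],[0,0,0,0],[0,0,0,0],[0,0,0,0]]' 0
python3 -m creep '[[0.55,-0.39,-0.74,0],[0.55,-0.39,-0.74,0],[0.28,-0.2,-0.37,0],[0,0,0,0]]'
python3 -c "
from h import *
s,M=st();print(M.round(3));g=s['ee_pos']-.011*M[:,2];print(g)
w=cw((-.13,0));a=np.array([*w,g[2]]);print(a,M.T@(a-g)*100); b=np.array([*cw((.0,0)),g[2]]);print(M.T@(b-a)*100)"
```

```text
t: 31.32
ee_pos: [0.5201, -0.275, 0.0983]
ee_rot: [-2.611, 0.822, -1.03]
ft_force: [2.3, 8.4, 11.8]
opening: 0.0135
grip_force: 30.0
t: 31.65
ee_pos: [0.5192, -0.2759, 0.1232]
ee_rot: [-2.614, 0.824, -1.029]
ft_force: [-0.0, -0.2, -4.1]
opening: 0.0133
grip_force: 30.0
t 31.65 tcp [ 0.5192 -0.2759  0.1232] cup [-0.0547 -0.3672] toolx hd -0.762 tilt 0.748 j [-0.92  0.54  2.09  1.58  0.57 -0.17] F [-0.  -0.2 -4.1] op 0.0133 g 30.0
[[ 0.599 -0.422  0.68 ]
 [-0.572 -0.821 -0.006]
 [ 0.56  -0.385 -0.733]]
[ 0.51175226 -0.2758341   0.13126154]
[0.47238519 0.09600011 0.13126154] [-23.61315705 -28.84676875  -2.8960665 ]
[ 8.3390173  -4.65376999  8.8206131 ]
```

```bash
python3 -m creep '[[-1.48,-1.8,-0.18,0],[-1.48,-1.8,-0.18,0],[-1.48,-1.8,-0.18,0],[-1.48,-1.8,-0.18,0],[-1.48,-1.8,-0.18,0],[-1.48,-1.8,-0.18,0],[-1.48,-1.8,-0.18,0],[-1.48,-1.8,-0.18,0],[0,0,0,0]]'
python3 -c "
from h import *
s,M=st();print(M.round(3));g=s['ee_pos']-.011*M[:,2];print(g)
w=cw((-.13,0));a=np.array([*w,.131]);print(a,M.T@(a-g)*100)"
```

```text
t: 32.4
ee_pos: [0.4972, -0.0862, 0.1213]
ee_rot: [-2.616, 0.823, -1.021]
ft_force: [-1.1, -1.2, -4.4]
opening: 0.0131
grip_force: 30.0
t 32.40 tcp [ 0.4972 -0.0862  0.1213] cup [-0.0912 -0.1798] toolx hd -0.759 tilt 0.744 j [-0.53  0.51  2.39  2.43  0.55 -0.73] F [-1.1 -1.2 -4.4] op 0.0131 g 30.0
[[ 0.603 -0.422  0.677]
 [-0.571 -0.821 -0.003]
 [ 0.557 -0.385 -0.736]]
[ 0.48976954 -0.08619816  0.12934631]
[0.47238519 0.09600011 0.131     ] [-11.36702677 -14.28207785  -1.35076115]
```

```bash
python3 -m creep '[[-1.4,-1.78,-0.17,0],[-1.4,-1.78,-0.17,0],[-1.4,-1.78,-0.17,0],[-1.4,-1.78,-0.17,0],[-1.4,-1.78,-0.17,0],[-1.4,-1.78,-0.17,0],[-1.4,-1.78,-0.17,0],[-1.4,-1.78,-0.17,0],[0,0,0,0]]'
python3 -c "
from h import *
s,M=st();print(M.round(3));g=s['ee_pos']-.011*M[:,2];print(g,cf(g))
w=cw((.01,-.005));a=np.array([*w,.125]);print(a,M.T@(a-g)*100)"
```

```text
t: 33.15
ee_pos: [0.4823, 0.0945, 0.124]
ee_rot: [-2.616, 0.819, -1.025]
ft_force: [-1.0, -0.7, -3.6]
opening: 0.0135
grip_force: 30.0
t 33.15 tcp [0.4823 0.0945 0.124 ] cup [-0.12   -0.0007] toolx hd -0.757 tilt 0.746 j [ 0.14  0.51  2.41  3.34  0.53 -1.03] F [-1.  -0.7 -3.6] op 0.0135 g 30.0
[[ 0.603 -0.42   0.679]
 [-0.569 -0.822 -0.003]
 [ 0.559 -0.385 -0.734]]
[0.47482012 0.09454115 0.13206242] [-0.12746006 -0.00126734]
[0.61158575 0.08024558 0.125     ] [ 8.66007249 -4.29186054  9.80682813]
```

```bash
python3 -m creep '[[0.98,-0.47,0.99,0],[0.98,-0.47,0.99,0],[0.98,-0.47,0.99,0],[0.98,-0.47,0.99,0],[0.98,-0.47,0.99,0],[0.98,-0.47,0.99,0],[0,0,0,0],[-0.3,0.21,0.4,0],[-0.3,0.21,0.4,0],[-0.3,0.21,0.4,0],[-0.3,0.21,0.4,0],[0,0,0,0]]'
python3 -c "
from h import *
s,M=st();print(M.round(3));g=s['ee_pos']-.011*M[:,2];print(g,cf(g))"
```

```text
t: 34.15
ee_pos: [0.5699, 0.0802, 0.1012]
ee_rot: [-2.616, 0.825, -1.024]
ft_force: [-1.2, 0.7, -5.1]
opening: 0.0132
grip_force: 30.0
t 34.15 tcp [0.5699 0.0802 0.1012] cup [-0.0316 -0.0083] toolx hd -0.761 tilt 0.745 j [ 0.07  0.58  2.23  3.27  0.41 -1.03] F [-1.2  0.7 -5.1] op 0.0132 g 30.0
[[ 0.601 -0.423  0.678]
 [-0.572 -0.82  -0.005]
 [ 0.558 -0.384 -0.735]]
[0.56241876 0.08022171 0.10933567] [-0.03901947 -0.00880592]
```

```bash
python3 -m creep '[[-0.1,0.07,0.13,0],[-0.08,0.05,0.1,0],[0,0,0,0]]'
python3 -c "
from h import *
st()"
python3 -m creep '[[0,0,0,0],[0,0,0,0],[0,0,0,0],[0,0,0,0],[0,0,0,0],[0,0,0,0]]' 5
python3 -m creep '[[0,0,-0.7,0],[0,0,-1.5,0],[0,0,-2,0],[0,0,-2,0],[0,0,-2,0],[0,0,-2,0],[0,0,-2,0],[0,0,-2,0],[0,0,0,0]]'
python3 - <<'E'
from h import *
s,M=st();print(M.round(3))
# turn to bring tool y horizontal & along cupboard y
ph=np.arctan2(M[2,1],M[2,0]);y=lambda p:-np.sin(p)*M[:,0]+np.cos(p)*M[:,1]
p=ph; print(p,y(p).round(3))
from station import capture
D={n:capture(n) for n in("scene","side","wrist")};pickle.dump(D,open("d6.pkl","wb"))
E
```

```text
t: 34.4
ee_pos: [0.5708, 0.0802, 0.0996]
ee_rot: [-2.614, 0.824, -1.027]
ft_force: [0.1, 0.6, -4.2]
opening: 0.0132
grip_force: 30.0
t 34.40 tcp [0.5708 0.0802 0.0996] cup [-0.0307 -0.0082] toolx hd -0.762 tilt 0.747 j [ 0.07  0.58  2.23  3.26  0.42 -1.03] F [ 0.1  0.6 -4.2] op 0.0132 g 30.0
t: 34.9
ee_pos: [0.571, 0.0802, 0.1001]
ee_rot: [-2.613, 0.824, -1.028]
ft_force: [0.6, -0.7, 0.1]
opening: 0.0484
grip_force: 0.0
t: 35.65
ee_pos: [0.472, 0.0812, 0.2059]
ee_rot: [-2.612, 0.824, -1.029]
ft_force: [1.1, -0.9, -1.2]
opening: 0.0499
grip_force: 0.0
t 35.65 tcp [0.472  0.0812 0.2059] cup [-0.1293 -0.0148] toolx hd -0.763 tilt 0.749 j [ 0.1   0.2   2.33  3.61  0.15 -1.36] F [ 1.1 -0.9 -1.2] op 0.0499 g 0.0
[[ 0.599 -0.422  0.681]
 [-0.572 -0.82  -0.004]
 [ 0.56  -0.387 -0.732]]
-0.604555570702275 [-0.006 -1.    -0.   ]
```

```bash
sed -i 's/^A=\[\];b=\[\]/D=np.vstack([D[1:],[[.2,2.33,-.15*.9,.479,.206],[.58,2.23,-.41,.5765,.0996],[.51,2.41,-.53*.98,.4915,.124]]])\nA=[];b=[]/' k.py; python3 k.py; python3 -c "
from k import *
for r,z in((.58,.1),(.43,.1),(.43,.034),(.46,.034),(.49,.034),(.605,.034)): print(r,z,*sol(r,z,.747))"
python3 - <<'E'
from h import *
D=pickle.load(open("d6.pkl","rb"))
for n in("scene","side"):
    c=D[n];C=cw((-.106,.02));p=proj(c,[[C[0],C[1],.1]])[0].astype(int);x0,y0=p[0]-28,p[1]-22
    im=c["image"][y0:y0+50,x0:x0+60];h=cv2.cvtColor(im,cv2.COLOR_BGR2HSV);m=(h[...,0]>=13)&(h[...,0]<=30)&(h[...,2]>100)
    hh,d=-27.5,None
    a=np.radians(-27.5);X,Y=cw((-.046,-.005));f=lambda u,v,z:[X+np.cos(a)*u-np.sin(a)*v,Y+np.sin(a)*u+np.cos(a)*v,z]
    P=[f(-.065,.02,.112),f(-.065,-.02,.112),f(-.065,.045,.06),f(-.065,-.045,.06),f(-.065,.045,0),f(-.065,-.045,0)]
    print(n,(proj(c,P)-[x0,y0]).round(0).astype(int).tolist())
    print("\n".join("".join("#" if v else "." for v in r) for r in m))
E
```

```text
[ 0.002 -0.092  0.752  0.36   0.189] [-0.     0.054 -0.012  0.073  0.018 -0.001 -0.029 -0.005 -0.058 -0.008
 -0.093 -0.026  0.008  0.006  0.083 -0.042  0.085 -0.05 ]
0.58 0.1 [0.46 2.36] -0.43 1
0.43 0.1 [0.41 2.73] -0.74 1
0.43 0.034 [0.71 2.99] -1.31 1
0.46 0.034 [0.64 2.84] -1.08 1
0.49 0.034 [0.61 2.73] -0.94 1
0.605 0.034 [0.6 2.4] -0.61 1
scene [[22, 25], [34, 19], [16, 32], [41, 19], [17, 36], [41, 23]]
#######......######...#....#####..................##...#....
.#####......#######...##...#####..........#...#...........#.
.####.......########...#....#####.......#...................
..###........#######....#...######..........................
..##......#..########...##...######..........#..............
..#.......#...########...##..#.####........#................
..........##..########...##...######.......#.#..............
...........#...#######...###...#####.......#.##.............
......##.......#######....##...######.......#...............
......###...#...#####......#......###.......................
.....#####..#...#####..#...#................................
......####..##.
[... 4779 characters left out ...]
...........................##
##................#..#########..........................####
##.........#.........#########.........................#####
###................##.#######.........................######
.###......#.#.....#..#.#####.........................#######
####.........#....##....#..........................#########
#####........#.........#..........................##########
######..............#.............................##########
..##.#..................#........................###########
..##.###..#..........#.###....................##############
.########.....#.....#.##..#.#................###############
..#######.........#.......##.................###############
```

```bash
python3 -m creep '[[0,0,0,-0.12],[0,0,0,-0.12],[0,0,0,-0.12],[0,0,0,-0.12],[0,0,0,-0.035],[0,0,0,0]]' 2
python3 -c "
from h import *
s,M=st();print(M.round(3));go([*cw((-.165,0)),.12]);print(M.T@[0,0,-7.5])"
```

```text
t: 36.3
ee_pos: [0.4748, 0.0808, 0.203]
ee_rot: [-2.896, 0.136, -1.134]
ft_force: [0.3, -1.0, -0.6]
opening: 0.0205
grip_force: 0.0
t 36.30 tcp [0.4748 0.0808 0.203 ] cup [-0.1264 -0.015 ] toolx hd -0.125 tilt 0.746 j [ 0.09  0.21  2.33  3.6   0.16 -1.86] F [ 0.3 -1.  -0.6] op 0.0205 g 0.0
[[ 0.731 -0.071  0.679]
 [-0.092 -0.996 -0.006]
 [ 0.676 -0.058 -0.734]]
t 36.30 tcp [0.4748 0.0808 0.203 ] cup [-0.1264 -0.015 ] toolx hd -0.125 tilt 0.746 j [ 0.09  0.21  2.33  3.6   0.16 -1.86] F [ 0.3 -1.  -0.6] op 0.0205 g 0.0
shift cm [-8.5  -1.03  3.55]
[-5.07312779  0.43650166  5.50661791]
```

```bash
python3 -m creep '[[-1.4,-0.17,0.6,0],[-1.4,-0.17,0.6,0],[-1.4,-0.17,0.6,0],[-1.4,-0.17,0.6,0],[-1.4,-0.17,0.6,0],[-1.5,-0.17,0.6,0],[0,0,0,0],[0,0,0,0]]'
python3 -c "
from h import *
s,M=st();print(M.round(3));go([*cw((-.165,0)),.045])"
```

```text
t: 36.97
ee_pos: [0.4369, 0.0992, 0.1189]
ee_rot: [-2.896, 0.14, -1.129]
ft_force: [0.1, 0.4, -0.1]
opening: 0.0202
grip_force: 0.0
t 36.97 tcp [0.4369 0.0992 0.1189] cup [-0.1656  0.0004] toolx hd -0.128 tilt 0.743 j [ 0.19  0.56  2.53  3.36  0.69 -1.5 ] F [ 0.1  0.4 -0.1] op 0.0202 g 0.0
[[ 0.733 -0.073  0.677]
 [-0.094 -0.996 -0.005]
 [ 0.674 -0.06  -0.736]]
t 36.97 tcp [0.4369 0.0992 0.1189] cup [-0.1656  0.0004] toolx hd -0.128 tilt 0.743 j [ 0.19  0.56  2.53  3.36  0.69 -1.5 ] F [ 0.1  0.4 -0.1] op 0.0202 g 0.0
shift cm [-4.93  0.49  5.48]
```

```bash
python3 -m creep '[[-0.5,0.08,1.02,0],[-0.5,0.08,1.02,0],[-0.5,0.08,1.02,0],[-0.5,0.08,1.02,0],[-0.5,0.08,1.02,0],[-0.6,0.08,1.02,0],[0,0,0,0]]'
python3 -c "
from h import *
s,M=st();print(M.round(3));go([*cw((-.15,0)),.045])"
```

```text
t: 37.55
ee_pos: [0.4576, 0.0966, 0.0536]
ee_rot: [-2.893, 0.141, -1.137]
ft_force: [-0.0, -0.5, -0.6]
opening: 0.0198
grip_force: 0.0
t 37.55 tcp [0.4576 0.0966 0.0536] cup [-0.1448 -0.0006] toolx hd -0.130 tilt 0.748 j [ 0.17  0.86  2.55  3.28  1.02 -1.43] F [-0.  -0.5 -0.6] op 0.0198 g 0.0
[[ 0.729 -0.074  0.68 ]
 [-0.095 -0.995 -0.005]
 [ 0.678 -0.061 -0.733]]
t 37.55 tcp [0.4576 0.0966 0.0536] cup [-0.1448 -0.0006] toolx hd -0.130 tilt 0.748 j [ 0.17  0.86  2.55  3.28  1.02 -1.43] F [-0.  -0.5 -0.6] op 0.0198 g 0.0
shift cm [-0.97 -0.01  0.27]
```

```bash
python3 -m creep '[[-0.5,0.04,0.35,0],[-0.5,0.03,0.35,0],[0,0,0,0],[0.44,0,0.41,0],[0.44,0,0.41,0],[0.44,0,0.41,0],[0.44,0,0.41,0],[0.44,0,0.41,0],[0.44,0,0.41,0],[0.44,0,0.41,0],[0.44,0,0.41,0],[0.44,0,0.41,0],[0.44,0,0.41,0],[0,0,0,0]]'
python3 - <<'E'
from h import *
s,M=st()
from station import capture
D={n:capture(n) for n in("scene","side","wrist")};pickle.dump(D,open("d7.pkl","wb"))
c=D["wrist"];cv2.imwrite("pics/w7.png",c["image"])
for n in("scene","side"):
    c=D[n];C=cw((-.07,.0));p=proj(c,[[C[0],C[1],.1]])[0].astype(int);x0,y0=p[0]-28,p[1]-25
    im=c["image"][y0:y0+46,x0:x0+50];h=cv2.cvtColor(im,cv2.COLOR_BGR2HSV);m=(h[...,0]>=13)&(h[...,0]<=30)&(h[...,2]>100)
    for hd,(X,Y) in((-15,cw((.005,-.005))),):
        a=np.radians(hd);f=lambda u,v,z:[X+np.cos(a)*u-np.sin(a)*v,Y+np.sin(a)*u+np.cos(a)*v,z]
        P=[f(-.065,.02,.112),f(-.065,-.02,.112),f(-.065,.045,.06),f(-.065,-.045,.06),f(-.065,.045,0),f(-.065,-.045,0)]
        print(n,(proj(c,P)-[x0,y0]).round(0).astype(int).tolist())
    print("\n".join("".join("#" if v else "." for v in r) for r in m))
E
```

```text
t: 38.72
ee_pos: [0.515, 0.0925, 0.0434]
ee_rot: [-2.893, 0.14, -1.139]
ft_force: [0.1, 0.6, -0.9]
opening: 0.02
grip_force: 0.3
t 38.72 tcp [0.515  0.0925 0.0434] cup [-0.0872 -0.0002] toolx hd -0.129 tilt 0.750 j [ 0.12  0.8   2.4   3.26  0.8  -1.47] F [ 0.1  0.6 -0.9] op 0.0200 g 0.3
scene [[19, 29], [29, 20], [14, 37], [36, 19], [15, 41], [36, 24]]
.................####....#########################
.........##......####....#########################
...................###...#########################
............#......###..##########################
...###..............#...##########################
...####................###########################
....###................###########################
.....###......#.......############################
#....##..............#############################
......#..............#############################
......##............##############################
..#.....#....#......##############################
..##....#..###.....###############################
...#....##.##.....################################
#..#.....#.#......#############
[... 3312 characters left out ...]
.............#####...................
...........................####...................
...........................####...................
............................###...................
.............................###..................
..............................#...................
..................................................
..................................................
..................................................
..................................................
..................................................
..................................................
..................................................
..................................................
```

The rear board has moved in and turned from -27° to about -15°, as wanted. I'll keep pushing.

```bash
python3 -m creep '[[0.37,0,0.34,0],[0.37,0,0.34,0],[0.37,0,0.34,0],[0.37,0,0.34,0],[0.37,0,0.34,0],[0.37,0,0.34,0],[0.37,0,0.34,0],[0.37,0,0.34,0],[0.37,0,0.34,0],[0.37,0,0.34,0],[0.37,0,0.34,0],[0.37,0,0.34,0],[0,0,0,0]]'
python3 - <<'E'
from h import *
s,M=st();go([*cw((-.003,0)),.042])
from station import capture
D={n:capture(n) for n in("scene","side","wrist")};pickle.dump(D,open("d8.pkl","wb"))
for n in("side","wrist"):
    c=D[n];C=cw((-.01,.0));z=.08;p=proj(c,[[C[0],C[1],z]])[0].astype(int);k=1 if n=="side" else 3;x0,y0=p[0]-28*k,p[1]-25*k
    im=c["image"][max(y0,0):y0+48*k:k,max(x0,0):x0+56*k:k];h=cv2.cvtColor(im,cv2.COLOR_BGR2HSV);m=(h[...,0]>=13)&(h[...,0]<=30)&(h[...,2]>75)
    for hd,(X,Y) in((-4.4,cw((.055,-.005))),(-10,cw((.055,-.005)))):
        a=np.radians(hd);f=lambda u,v,z:[X+np.cos(a)*u-np.sin(a)*v,Y+np.sin(a)*u+np.cos(a)*v,z]
        P=[f(-.065,.02,.112),f(-.065,-.02,.112),f(-.065,.045,.06),f(-.065,-.045,.06),f(-.065,.045,0),f(-.065,-.045,0)]
        print(n,((proj(c,P)-[max(x0,0),max(y0,0)])/k).round(0).astype(int).tolist())
    print("\n".join("".join("#" if v else "." for v in r) for r in m))
E
```

```text
t: 39.95
ee_pos: [0.575, 0.0881, 0.0427]
ee_rot: [-2.893, 0.139, -1.138]
ft_force: [-0.6, -0.0, 0.1]
opening: 0.0203
grip_force: 0.3
t 39.95 tcp [0.575  0.0881 0.0427] cup [-0.0271  0.    ] toolx hd -0.128 tilt 0.749 j [ 0.09  0.75  2.24  3.26  0.6  -1.51] F [-0.6 -0.   0.1] op 0.0203 g 0.3
t 39.95 tcp [0.575  0.0881 0.0427] cup [-0.0271  0.    ] toolx hd -0.128 tilt 0.749 j [ 0.09  0.75  2.24  3.26  0.6  -1.51] F [-0.6 -0.   0.1] op 0.0203 g 0.3
shift cm [1.72 0.02 1.69]
side [[31, 27], [24, 18], [35, 37], [19, 16], [34, 41], [19, 20]]
side [[32, 29], [25, 19], [35, 39], [21, 17], [34, 43], [21, 21]]
....................................###.................
.........................#..........####................
.........................#..........#####...............
.....................................#####..............
................................#.....#####.............
.......................................#####............
.......................................#####............
.............................##.........#####...........
...................................
[... 4412 characters left out ...]
##...#.....##.##
#.#.##..##..######......###########.....##....#.#######.
#################.......###########......##.##.##.#.####
#################........#.########........#######.#####
#######.#.######.........###.##.##.........#.####.######
#.##.##.....#...........#.#.##.............####.#...####
##.####.#...###..........#######...........#....########
.........................#########......................
........................###.##..##......................
.........................##.####.#......................
.........................#.#######......................
...............##........##.#..#..........#.............
...............##........#######.........###............
```

```bash
cat > hl.py <<'E'
from h import *
import sys
c=pickle.load(open(sys.argv[1],"rb"))["wrist"]
g=cv2.GaussianBlur(cv2.cvtColor(c["image"],cv2.COLOR_BGR2GRAY),(3,3),0)
e=cv2.Canny(g,25,70)
for l in cv2.HoughLinesP(e,1,np.pi/360,25,minLineLength=28,maxLineGap=5).reshape(-1,4):
    a,b=l[:2],l[2:]
    if abs(b[0]-a[0])<2*abs(b[1]-a[1]) or max(a[1],b[1])>260: continue
    r=[]
    for z in(.112,.06,0):
        A,B=cf(plane(c,a,z)),cf(plane(c,b,z));d=B-A;r.append("%s %s yaw %.2f"%(A.round(3),B.round(3),-np.arctan(d[0]/d[1])))
    if any(-.06<cf(plane(c,(a+b)/2,z))[0]<.06 for z in(.112,.06,0)): print(l.tolist(),*r,sep=" | ")
E
python3 hl.py d8.pkl
```

```text
[341, 222, 374, 221] | [-0.041 -0.038] [-0.04  -0.051] yaw 0.01 | [-0.022 -0.051] [-0.022 -0.07 ] yaw 0.01 | [-0.001 -0.067] [-0.    -0.093] yaw 0.01
[155, 242, 198, 242] | [-0.048  0.037] [-0.048  0.02 ] yaw -0.01 | [-0.033  0.06 ] [-0.033  0.034] yaw -0.01 | [-0.016  0.087] [-0.016  0.051] yaw -0.01
[317, 242, 355, 242] | [-0.049 -0.027] [-0.049 -0.042] yaw -0.01 | [-0.034 -0.036] [-0.034 -0.058] yaw -0.01 | [-0.017 -0.046] [-0.018 -0.076] yaw -0.01
[140, 260, 169, 260] | [-0.055  0.042] [-0.055  0.03 ] yaw -0.01 | [-0.044  0.068] [-0.044  0.05 ] yaw -0.01 | [-0.03   0.097] [-0.031  0.073] yaw -0.01
[336, 87, 377, 85] | [ 0.033 -0.045] [ 0.033 -0.065] yaw 0.01 | [ 0.087 -0.062] [ 0.087 -0.092] yaw 0.01 | [ 0.15  -0.081] [ 0.15  -0.124] yaw 0.01
[298, 259, 336, 257] | [-0.055 -0.02 ] [-0.055 -0.034] yaw 0.04 | [-0.044 -0.024] [-0.043 -0.046] yaw 0.04 | [-0.031 -0.03 ] [-0.029 -0.059] yaw 0.04
[146, 233, 174, 232] | [-0.044  0.042] [-0.044  0.03 ] yaw 0.02 | [-0.027  0.067] [-0.027  0.05 ] yaw 0.02 | [-0.008  0.096] [-0.007  0.072] yaw 0.02
[253, 199, 294, 208] | [-0.03  -0.002] [-0.
[... 260 characters left out ...]
92, 176, 90] | [0.035 0.06 ] [0.036 0.04 ] yaw 0.01 | [0.091 0.094] [0.092 0.064] yaw 0.01 | [0.156 0.134] [0.156 0.092] yaw 0.01
[210, 146, 252, 154] | [-0.002  0.018] [-0.007 -0.002] yaw -0.26 | [0.036 0.032] [0.028 0.002] yaw -0.26 | [0.08  0.048] [0.069 0.007] yaw -0.26
[204, 130, 247, 137] | [0.008 0.022] [0.003 0.001] yaw -0.24 | [0.05  0.038] [0.043 0.006] yaw -0.24 | [0.099 0.056] [0.089 0.012] yaw -0.24
[179, 94, 207, 93] | [0.033 0.038] [0.032 0.022] yaw -0.01 | [0.087 0.061] [0.087 0.039] yaw -0.01 | [0.15  0.088] [0.15  0.057] yaw -0.01
[88, 182, 116, 194] | [-0.019  0.073] [-0.026  0.058] yaw -0.41 | [0.01  0.114] [-0.     0.092] yaw -0.41 | [0.043 0.161] [0.03  0.131] yaw -0.41
```

Edges in the wrist image put the tote at about -0.25 rad to the cupboard, with its centre near y = -14 mm. That leaves the right finger almost no lever arm. I'll back off, shift 14 mm right, open the fingers to 40 mm and push again.

```bash
python3 -m creep '[[-0.8,0,-0.72,0],[-0.7,0,-0.66,0],[0,0.7,0,0],[0,0.7,0,0],[0,0,0,0],[0,0,0,0]]' 4
python3 -m creep '[[0.4,0,0.36,0],[0.37,0,0.34,0],[0.37,0,0.34,0],[0.25,0,0.23,0],[0.25,0,0.23,0],[0.25,0,0.23,0],[0.25,0,0.23,0],[0.25,0,0.23,0],[0.25,0,0.23,0],[0,0,0,0]]'
python3 - <<'E'
from h import *
s,M=st()
from station import capture
pickle.dump({"wrist":capture("wrist")},open("d9.pkl","wb"))
E
python3 hl.py d9.pkl | grep -v "yaw [-]*0.0[0-4] |"
```

```text
t: 40.6
ee_pos: [0.5529, 0.0748, 0.0415]
ee_rot: [-2.894, 0.141, -1.136]
ft_force: [0.2, -0.4, -0.2]
opening: 0.04
grip_force: 0.0
t: 41.43
ee_pos: [0.5885, 0.0731, 0.0417]
ee_rot: [-2.894, 0.139, -1.136]
ft_force: [-2.5, 0.3, 0.2]
opening: 0.0399
grip_force: 1.0
t 41.43 tcp [0.5885 0.0731 0.0417] cup [-0.0125 -0.0139] toolx hd -0.128 tilt 0.748 j [ 0.04  0.75  2.22  3.21  0.57 -1.5 ] F [-2.5  0.3  0.2] op 0.0399 g 1.0
[169, 220, 201, 228] | [-0.023  0.018] [-0.027  0.005] yaw -0.26 | [-0.004  0.039] [-0.009  0.019] yaw -0.26 | [0.019 0.064] [0.011 0.035] yaw -0.26
[145, 138, 208, 149] | [0.019 0.036] [0.011 0.005] yaw -0.24 | [0.06  0.066] [0.048 0.019] yaw -0.24 | [0.106 0.101] [0.091 0.036] yaw -0.24
[231, 211, 271, 220] | [-0.02  -0.007] [-0.024 -0.024] yaw -0.25 | [0.001 0.001] [-0.005 -0.024] yaw -0.25 | [0.026 0.011] [ 0.017 -0.023] yaw -0.25
[149, 153, 214, 167] | [0.01  0.033] [0.002 0.001] yaw -0.27 | [0.046 0.061] [0.033 0.014] yaw -0.27 | [0.088 0.094] [0.07  0.029] yaw -0.27
[1, 210, 74, 242] | [-0.017  0.094] [-0.032  0.057] yaw -0.37 | [0.005 0.153] [-0.017  0.097] yaw -0.37 | [0.031 0.221] [0.    0.143] yaw -0.37
[166, 99, 198, 99] | [0.044 0.03 ] [0.043 0.013] yaw -0.06 | [0.097 0.056] [0.095 0.031] yaw -0.06 | [0.158 0.087] [0.156 0.052] yaw -0.06
```

```bash
python3 -m creep '[[-0.8,0,-0.72,0],[-0.8,0,-0.72,0],[0,-0.7,0,0],[0,-0.7,0,0],[0,-0.6,0,0],[0,0,0,0]]' 4
python3 -m creep '[[0.4,0,0.36,0],[0.37,0,0.34,0],[0.37,0,0.34,0],[0.25,0,0.23,0],[0.25,0,0.23,0],[0.25,0,0.23,0],[0.25,0,0.23,0],[0,0,0,0]]'
python3 - <<'E'
from h import *
s,M=st()
from station import capture
pickle.dump({"wrist":capture("wrist")},open("d10.pkl","wb"))
E
python3 hl.py d10.pkl | grep -v "yaw [-]*0.0[0-4] |"
```

```text
t: 41.98
ee_pos: [0.5689, 0.0961, 0.0429]
ee_rot: [-2.893, 0.137, -1.137]
ft_force: [0.4, 0.8, 1.0]
opening: 0.0401
grip_force: 0.0
t: 42.65
ee_pos: [0.5919, 0.0919, 0.041]
ee_rot: [-2.9, 0.14, -1.122]
ft_force: [-32.4, -0.5, 10.8]
opening: 0.0401
grip_force: 14.9
t 42.65 tcp [0.5919 0.0919 0.041 ] cup [-0.0105  0.0051] toolx hd -0.127 tilt 0.738 j [ 0.09  0.74  2.19  3.28  0.53 -1.52] F [-32.4  -0.5  10.8] op 0.0401 g 14.9
[180, 144, 273, 158] | [0.017 0.037] [ 0.008 -0.006] yaw -0.21 | [0.055 0.058] [ 0.041 -0.007] yaw -0.21 | [0.098 0.082] [ 0.079 -0.008] yaw -0.21
[26, 212, 99, 244] | [-0.016  0.101] [-0.031  0.065] yaw -0.38 | [0.005 0.153] [-0.016  0.099] yaw -0.38 | [0.03  0.214] [-0.     0.139] yaw -0.38
[225, 222, 285, 234] | [-0.022  0.014] [-0.028 -0.01 ] yaw -0.22 | [-0.004  0.023] [-0.012 -0.013] yaw -0.22 | [0.017 0.034] [ 0.006 -0.016] yaw -0.22
[168, 184, 202, 190] | [-0.004  0.04 ] [-0.008  0.025] yaw -0.21 | [0.023 0.062] [0.018 0.039] yaw -0.21 | [0.054 0.088] [0.048 0.056] yaw -0.21
[208, 132, 263, 142] | [0.023 0.024] [ 0.016 -0.002] yaw -0.26 | [0.064 0.039] [ 0.054 -0.   ] yaw -0.26 | [0.111 0.056] [0.097 0.001] yaw -0.26
[49, 223, 90, 241] | [-0.021  0.089] [-0.029  0.069] yaw -0.38 | [-0.003  0.135] [-0.015  0.105] yaw -0.38 | [0.019 0.189] [0.002 0.147] yaw -0.38
```

Force reached 32 N because the tote is wedged between its left front corner and the finger. I'll back off at once, rise, and take the end board's 40 mm upper part between the fingers to swing the rear to the right.

```bash
python3 -m creep '[[-0.6,0,-0.55,0],[-0.6,0,-0.55,0],[-0.65,0,-0.6,0],[0.8,-0.35,-0.85,0],[0.8,-0.35,-0.85,0],[0.8,-0.35,-0.85,0],[0.7,-0.2,-0.8,0],[0,0,0,0],[0,0,0,0]]' 7
python3 -c "
from h import *
go([*cw((.022,.0155)),.088])"
```

```text
t: 43.45
ee_pos: [0.5729, 0.1041, 0.0895]
ee_rot: [-2.893, 0.139, -1.138]
ft_force: [0.5, 0.4, -1.1]
opening: 0.07
grip_force: 0.0
t 43.45 tcp [0.5729 0.1041 0.0895] cup [-0.0304  0.0158] toolx hd -0.128 tilt 0.749 j [ 0.13  0.62  2.22  3.37  0.44 -1.58] F [ 0.5  0.4 -1.1] op 0.0700 g 0.0
shift cm [3.75 0.07 3.67]
```

```bash
python3 -m creep '[[0.62,0,0.61,0],[0.62,0,0.61,0],[0.62,0,0.61,0],[0.62,0,0.61,0],[0.62,0,0.61,0],[0.6,0,0.6,0],[0,0,0,0]]' 7
python3 -c "
from h import *
st()"
python3 -m creep '[[0,0,0,0],[0,0,0,0],[0,0,0,0],[0,0,0,0],[0,0,0,0],[0,0,0,0],[0,0,0,0]]' 3.6
python3 - <<'E'
from h import *
s,M=st()
from station import capture
pickle.dump({"wrist":capture("wrist")},open("d11.pkl","wb"))
E
python3 hl.py d11.pkl | grep -v "yaw [-]*0.0[0-4] |"
```

```text
t: 44.03
ee_pos: [0.6266, 0.1001, 0.0875]
ee_rot: [-2.893, 0.14, -1.138]
ft_force: [0.4, -0.0, -0.6]
opening: 0.0702
grip_force: 0.0
t 44.03 tcp [0.6266 0.1001 0.0875] cup [0.0235 0.016 ] toolx hd -0.129 tilt 0.749 j [ 0.11  0.63  2.09  3.38  0.34 -1.63] F [ 0.4 -0.  -0.6] op 0.0702 g 0.0
t: 44.62
ee_pos: [0.6242, 0.1004, 0.0873]
ee_rot: [-2.894, 0.139, -1.135]
ft_force: [-3.1, -0.9, 3.8]
opening: 0.0403
grip_force: 29.9
t 44.62 tcp [0.6242 0.1004 0.0873] cup [0.021 0.016] toolx hd -0.127 tilt 0.747 j [ 0.11  0.63  2.1   3.38  0.34 -1.62] F [-3.1 -0.9  3.8] op 0.0403 g 29.9
[220, 235, 274, 245] | [0.018 0.036] [0.011 0.005] yaw -0.20 | [0.034 0.046] [0.025 0.005] yaw -0.20 | [0.052 0.058] [0.042 0.004] yaw -0.20
```

```bash
python3 -m creep '[[0,0,0,0],[0,0,0,0],[0,0.3,0,0],[0,0.3,0,0],[0,0.3,0,0],[0,0.3,0,0],[0,0.3,0,0],[0,0.3,0,0],[0,0.3,0,0],[0,0.3,0,0],[0,0,0,0]]' 4.6
python3 - <<'E'
from h import *
s,M=st()
from station import capture
pickle.dump({"wrist":capture("wrist")},open("d12.pkl","wb"))
E
python3 hl.py d12.pkl
```

```text
t: 45.58
ee_pos: [0.6227, 0.0758, 0.0857]
ee_rot: [-2.894, 0.14, -1.136]
ft_force: [0.2, 0.4, -0.2]
opening: 0.0458
grip_force: 0.0
t 45.58 tcp [0.6227 0.0758 0.0857] cup [ 0.0214 -0.0086] toolx hd -0.129 tilt 0.748 j [ 0.05  0.63  2.11  3.25  0.35 -1.54] F [ 0.2  0.4 -0.2] op 0.0458 g 0.0
[239, 244, 286, 244] | [ 0.012 -0.   ] [ 0.012 -0.026] yaw -0.01 | [0.026 0.006] [ 0.026 -0.029] yaw -0.01 | [0.043 0.014] [ 0.042 -0.032] yaw -0.01
[150, 205, 197, 203] | [0.037 0.055] [0.038 0.026] yaw 0.02 | [0.06 0.08] [0.061 0.041] yaw 0.02 | [0.086 0.11 ] [0.088 0.059] yaw 0.02
```

The tote is now square (yaw -0.01 rad), with its rear face at x ≈ 12 mm and 8 mm left to go. I'll grip the end board and ease it home.

```bash
python3 -m creep '[[0,0,0,0],[0,0,0,0],[0,0,0,0],[0.11,0,0.1,0],[0.11,0,0.1,0],[0.11,0,0.1,0],[0.11,0,0.1,0],[0,0,0,0]]' 3.6
python3 -c "
from h import *
st()"
```

```text
t: 46.3
ee_pos: [0.6278, 0.0763, 0.0859]
ee_rot: [-2.895, 0.139, -1.134]
ft_force: [-10.5, 1.0, 12.8]
opening: 0.0403
grip_force: 30.4
t 46.30 tcp [0.6278 0.0763 0.0859] cup [ 0.0265 -0.0077] toolx hd -0.127 tilt 0.747 j [ 0.05  0.63  2.1   3.25  0.34 -1.55] F [-10.5   1.   12.8] op 0.0403 g 30.4
```

```bash
python3 -m creep '[[0.07,0,-0.07,0],[0,0,0,0]]'
python3 -m creep '[[0.07,0,0.07,0],[0.07,0,0.07,0],[0,0,0,0]]'
python3 - <<'E'
from h import *
s,M=st()
from station import capture
pickle.dump({"wrist":capture("wrist")},open("d13.pkl","wb"))
E
python3 hl.py d13.pkl
```

```text
t: 46.47
ee_pos: [0.6282, 0.0761, 0.0866]
ee_rot: [-2.895, 0.139, -1.134]
ft_force: [-2.4, 0.5, -0.3]
opening: 0.0407
grip_force: 29.7
t: 46.72
ee_pos: [0.6297, 0.076, 0.0863]
ee_rot: [-2.895, 0.139, -1.133]
ft_force: [-10.4, -0.3, 7.6]
opening: 0.0401
grip_force: 29.8
t 46.72 tcp [0.6297 0.076  0.0863] cup [ 0.0283 -0.0079] toolx hd -0.127 tilt 0.746 j [ 0.05  0.63  2.1   3.25  0.33 -1.55] F [-10.4  -0.3   7.6] op 0.0401 g 29.8
[327, 241, 377, 241] | [ 0.02  -0.048] [ 0.02  -0.075] yaw -0.01 | [ 0.035 -0.058] [ 0.035 -0.094] yaw -0.01 | [ 0.052 -0.07 ] [ 0.051 -0.117] yaw -0.01
[133, 212, 180, 209] | [0.04  0.065] [0.041 0.037] yaw 0.05 | [0.061 0.094] [0.063 0.056] yaw 0.05 | [0.086 0.128] [0.088 0.078] yaw 0.05
```

```bash
python3 -m creep '[[0.04,0,-0.04,0],[0.07,0,0.07,0],[0.07,0,0.07,0],[0,0,0,0]]'
python3 -c "
from h import *
st()"
python3 -m creep '[[0.04,0,-0.04,0],[0.07,0,0.07,0],[0.07,0,0.05,0],[0,0,0,0]]'
python3 -c "
from h import *
st()"
```

```text
t: 47.1
ee_pos: [0.6299, 0.0757, 0.0862]
ee_rot: [-2.897, 0.138, -1.129]
ft_force: [-23.4, -1.6, 14.0]
opening: 0.0404
grip_force: 30.3
t 47.10 tcp [0.6299 0.0757 0.0862] cup [ 0.0286 -0.0081] toolx hd -0.127 tilt 0.743 j [ 0.04  0.63  2.09  3.25  0.33 -1.55] F [-23.4  -1.6  14. ] op 0.0404 g 30.3
t: 47.43
ee_pos: [0.6302, 0.0756, 0.0861]
ee_rot: [-2.899, 0.138, -1.125]
ft_force: [-33.6, -0.8, 19.4]
opening: 0.0401
grip_force: 30.4
t 47.43 tcp [0.6302 0.0756 0.0861] cup [ 0.0289 -0.0082] toolx hd -0.126 tilt 0.740 j [ 0.04  0.63  2.09  3.25  0.32 -1.55] F [-33.6  -0.8  19.4] op 0.0401 g 30.4
```

It is hard against the back board: force rises with no motion. I'll relieve the push, release and retreat.

```bash
python3 -m creep '[[-0.08,0,-0.08,0],[-0.06,0,-0.06,0],[0,0,0,0]]'
python3 -m creep '[[0,0,0,0],[0,0,0,0],[0,0,0,0],[0,0,0,0],[0,0,0,0]]' 6
python3 - <<'E'
from h import *
s,M=st()
from station import capture
pickle.dump({"wrist":capture("wrist")},open("d14.pkl","wb"))
E
python3 hl.py d14.pkl
```

```text
t: 47.68
ee_pos: [0.6302, 0.0754, 0.0866]
ee_rot: [-2.897, 0.139, -1.129]
ft_force: [-15.5, -2.7, 3.7]
opening: 0.0403
grip_force: 30.2
t: 48.1
ee_pos: [0.6329, 0.0756, 0.0881]
ee_rot: [-2.894, 0.139, -1.137]
ft_force: [-0.3, 0.5, -0.5]
opening: 0.0601
grip_force: 0.0
t 48.10 tcp [0.6329 0.0756 0.0881] cup [ 0.0316 -0.0079] toolx hd -0.128 tilt 0.748 j [ 0.04  0.63  2.09  3.25  0.33 -1.55] F [-0.3  0.5 -0.5] op 0.0601 g 0.0
[354, 241, 408, 241] | [ 0.024 -0.063] [ 0.024 -0.092] yaw -0.01 | [ 0.039 -0.079] [ 0.038 -0.117] yaw -0.01 | [ 0.055 -0.096] [ 0.055 -0.147] yaw -0.01
[102, 259, 132, 259] | [0.015 0.079] [0.015 0.061] yaw -0.01 | [0.027 0.112] [0.027 0.088] yaw -0.01 | [0.04 0.15] [0.04 0.12] yaw -0.01
[212, 252, 280, 252] | [0.019 0.016] [ 0.018 -0.022] yaw -0.01 | [0.031 0.027] [ 0.031 -0.024] yaw -0.01 | [0.046 0.041] [ 0.046 -0.025] yaw -0.01
[243, 238, 275, 238] | [ 0.026 -0.001] [ 0.026 -0.02 ] yaw -0.01 | [0.042 0.004] [ 0.042 -0.02 ] yaw -0.01 | [0.06  0.011] [ 0.059 -0.021] yaw -0.01
[76, 260, 109, 260] | [0.015 0.094] [0.015 0.074] yaw -0.01 | [0.026 0.132] [0.026 0.106] yaw -0.01 | [0.04  0.177] [0.039 0.143] yaw -0.01
[156, 214, 199, 214] | [0.042 0.052] [0.042 0.025] yaw -0.02 | [0.063 0.076] [0.062 0.04 ] yaw -0.02 | [0.087 0.103] [0.086 0.057] yaw -0.02
```

```bash
python3 -m creep '[[-0.5,0,-0.47,0],[-0.8,0,-0.75,0],[-1,0,-0.93,0],[-1,0,-0.93,0],[-1,0,-0.93,0],[-1,0,-0.93,0],[-1,0,-0.93,0],[-1,0,-0.93,0],[0,0,0,0],[0,0,0,0]]'
python3 - <<'E'
from h import *
s,M=st()
from station import capture
D={n:capture(n) for n in("scene","side","wrist")};pickle.dump(D,open("d15.pkl","wb"))
# bystanders / door moved? compare with the earlier frames
E0=pickle.load(open("d3.pkl","rb"));D0=pickle.load(open("d0.pkl","rb"))
S=D["scene"];
for n,X,A in(("pot",(320,130,20),D0),("mallet",(262,118,22),D0),("jar",(146,292,16),D0)):
    u,v,k=X;print(n,np.abs(S["image"][v-k:v+k,u-k:u+k].astype(int)-A["scene"]["image"][v-k:v+k,u-k:u+k]).mean().round(1))
T=D["side"]["image"].astype(int);print("door side diff",np.abs(T[215:285,300:395]-E0["side"]["image"][215:285,300:395]).mean().round(1))
for th in(1.5,1.75):
    q=np.array([-.0075,.135])+np.array([-np.sin(th),-np.cos(th)])*.27;print(th,proj(D["side"],[[*cw(q),.329]]).round(0),proj(S,[[*cw(q),.329]]).round(0))
h=cv2.cvtColor(D["side"]["image"],cv2.COLOR_BGR2HSV);m=((h[...,0]>=13)&(h[...,0]<=30)&(h[...,2]>150))[205:290:2,300:400:2]
print("\n".join("".join("#" if v else "." for v in r) for r in m))
E
python3 hl.py d15.pkl
```

```text
t: 48.98
ee_pos: [0.5325, 0.0829, 0.0882]
ee_rot: [-2.895, 0.139, -1.134]
ft_force: [0.2, 0.6, 0.2]
opening: 0.0598
grip_force: 0.0
t 48.98 tcp [0.5325 0.0829 0.0882] cup [-0.0691 -0.0084] toolx hd -0.127 tilt 0.747 j [ 0.08  0.62  2.33  3.26  0.56 -1.51] F [0.2 0.6 0.2] op 0.0598 g 0.0
pot 3.8
mallet 3.1
jar 3.8
door side diff 8.0
1.5 [[379. 195.]] [[260. 307.]]
1.75 [[395. 214.]] [[243. 328.]]
..................................................
#.................................................
##................................................
.##...............................................
..#..........................................###..
...........................................#####..
.........................................#######..
.......................................########...
.....................................#########....
....................................#########.....
....#............................###########......
...............................############.......
..............................#########...........
............................##########
[... 2705 characters left out ...]
036 0.066] [0.035 0.024] yaw -0.01 | [0.089 0.095] [0.088 0.039] yaw -0.01 | [0.149 0.129] [0.149 0.055] yaw -0.01
[218, 116, 262, 115] | [0.018 0.018] [ 0.017 -0.013] yaw -0.02 | [0.064 0.031] [ 0.063 -0.011] yaw -0.02 | [0.118 0.046] [ 0.117 -0.009] yaw -0.02
[173, 137, 203, 136] | [0.    0.049] [0.    0.028] yaw -0.00 | [0.041 0.072] [0.041 0.044] yaw -0.00 | [0.088 0.099] [0.088 0.062] yaw -0.00
[303, 93, 338, 92] | [ 0.036 -0.044] [ 0.036 -0.069] yaw -0.02 | [ 0.089 -0.052] [ 0.089 -0.086] yaw -0.02 | [ 0.151 -0.062] [ 0.15  -0.106] yaw -0.02
[240, 105, 277, 105] | [0.027 0.003] [ 0.026 -0.024] yaw -0.05 | [0.077 0.01 ] [ 0.075 -0.026] yaw -0.05 | [0.135 0.018] [ 0.132 -0.028] yaw -0.05
```

The tote's rear face reads x ≈ 18 mm and the back board 150 mm in the same picture, so it is home within about 2 mm. One gentle low two-finger push will make sure.

```bash
python3 -m creep '[[-0.73,0.07,0.79,0],[-0.73,0.07,0.79,0],[-0.73,0.06,0.79,0],[-0.73,0.06,0.79,0],[0.73,0,0.68,0],[0.73,0,0.68,0],[0.73,0,0.68,0],[0.73,0,0.68,0],[0.73,0,0.68,0],[0.73,0,0.68,0],[0,0,0,0]]' 5
python3 -c "
from h import *
st()"
python3 -m creep '[[0.11,0,0.1,0],[0.11,0,0.1,0],[0.11,0,0.1,0],[0.07,0,0.07,0],[0,0,0,0]]'
```

```text
t: 50.05
ee_pos: [0.5955, 0.0782, 0.0458]
ee_rot: [-2.892, 0.14, -1.141]
ft_force: [-0.4, -0.1, 1.1]
opening: 0.0501
grip_force: 0.0
t 50.05 tcp [0.5955 0.0782 0.0458] cup [-0.0059 -0.0082] toolx hd -0.129 tilt 0.751 j [ 0.06  0.74  2.2   3.23  0.55 -1.51] F [-0.4 -0.1  1.1] op 0.0501 g 0.0
t: 50.47
ee_pos: [0.5981, 0.0781, 0.0449]
ee_rot: [-2.894, 0.139, -1.135]
ft_force: [0.1, 0.3, -0.3]
opening: 0.05
grip_force: 0.0
```

```bash
python3 -m creep '[[0.09,0,0.08,0],[0.09,0,0.08,0],[0.09,0,0.08,0],[0,0,0,0]]'
python3 -m creep '[[0.09,0,0.08,0],[0.09,0,0.08,0],[0,0,0,0]]'
```

```text
t: 50.8
ee_pos: [0.6019, 0.0778, 0.045]
ee_rot: [-2.894, 0.139, -1.136]
ft_force: [-1.8, -0.3, 0.0]
opening: 0.0501
grip_force: 0.4
t: 51.05
ee_pos: [0.6038, 0.0776, 0.0449]
ee_rot: [-2.895, 0.14, -1.134]
ft_force: [-4.5, -0.2, -0.2]
opening: 0.05
grip_force: 2.1
```

```bash
python3 -m creep '[[0.07,0,0.07,0],[0,0,0,0]]'
python3 -m creep '[[0.07,0,0.07,0],[0,0,0,0]]'
```

```text
t: 51.22
ee_pos: [0.6042, 0.0775, 0.0447]
ee_rot: [-2.895, 0.139, -1.133]
ft_force: [-9.1, -0.2, 3.1]
opening: 0.0502
grip_force: 4.3
t: 51.38
ee_pos: [0.6045, 0.0775, 0.0445]
ee_rot: [-2.896, 0.139, -1.132]
ft_force: [-15.1, -0.3, 8.2]
opening: 0.0499
grip_force: 7.1
```

Stiff contact with the finger front at x ≈ 20 mm, exactly the home position. I'll retreat and hand in.

```bash
python3 -m creep '[[-0.3,0,-0.28,0],[-0.7,0,-0.66,0],[-0.9,0,-0.84,0],[-0.9,0,-0.84,0],[-0.9,0,-0.84,0],[-0.9,0,-0.84,0],[-0.9,0,-0.84,0],[-0.5,0,-0.47,0],[0,0,0,0],[0,0,0,0],[0,0,0,0]]'
python3 - <<'E'
from h import *
s,M=st()
from station import capture,env
c=capture("wrist");pickle.dump({"wrist":c},open("d16.pkl","wb"))
print(env.finish_job())
E
python3 hl.py d16.pkl | head -4
```

```text
t: 52.3
ee_pos: [0.5252, 0.0835, 0.0456]
ee_rot: [-2.894, 0.139, -1.137]
ft_force: [-0.0, 0.6, 0.4]
opening: 0.0502
grip_force: 0.0
t 52.30 tcp [0.5252 0.0835 0.0456] cup [-0.0764 -0.0084] toolx hd -0.128 tilt 0.749 j [ 0.09  0.78  2.37  3.24  0.76 -1.48] F [-0.   0.6  0.4] op 0.0502 g 0.0
the job is handed in; nothing more can be done
None
[327, 173, 366, 172] | [-0.065 -0.044] [-0.065 -0.061] yaw -0.00 | [-0.035 -0.056] [-0.035 -0.081] yaw -0.00 | [-0.001 -0.07 ] [-0.001 -0.104] yaw -0.00
[237, 156, 288, 156] | [-0.054 -0.003] [-0.055 -0.027] yaw -0.04 | [-0.02   0.005] [-0.021 -0.031] yaw -0.04 | [0.02  0.013] [ 0.019 -0.035] yaw -0.04
[432, 170, 473, 168] | [-0.065 -0.089] [-0.064 -0.107] yaw 0.03 | [-0.035 -0.123] [-0.034 -0.149] yaw 0.03 | [-0.001 -0.162] [ 0.    -0.197] yaw 0.03
[140, 161, 195, 161] | [-0.055  0.044] [-0.056  0.017] yaw -0.03 | [-0.021  0.074] [-0.023  0.034] yaw -0.03 | [0.018 0.109] [0.016 0.054] yaw -0.03
```

I handed the job in at 52 s, but no verdict came back: by my own measurements the door is open about 1.75 rad, the tote stands square against the back board, the gripper is clear, and the pot, mallet and jar have not moved; my hardest push was about 34 N at the wrist, under the 40 N limit.

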